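Clear a scraper from the dough sheeter with the stop pressed, then reset the stop

ROBOT

A 7-joint arm with a two-finger parallel gripper is mounted at the origin on a cart in front of the work surface, level with it; the furniture and walls round the work are solid. World frame = base frame: x ahead of the robot, y to its left, z up, the work surface at z = 0. Lengths are in m, angles in rad, forces in N, time in s.
With the tool pointing down it reaches from about 0.4 to 0.85 m from the base axis. Payload 10.4 kg.
Tool frame: the origin (TCP) lies at the very end of the fingers, on their centre line; the grasp point (between the pads) lies 19 mm behind it; z points along the fingers, y is the line along which they close (so a half turn about z gives the same grasp; the last joint's range is limited). The gripper opens to 85 mm and grips with 20 to 120 N. Pads are 22 mm wide; open, the fingers measure 114 mm over their backs; the gripper's body (76 mm by 85 mm) begins 54 mm behind the grasp point. The pads swing forward as they close: fully open they stand 13 mm farther back than shut.
Start: joints at [1.153, 0.332, -0.065, 1.46, 0.022, 1.35, -0.088], TCP at [0.24, -0.577, 0.198] pointing down, gripper open.
Joint ranges: [-2.6, 2.6], [-0.5, 2.12], [-1.47, 1.34], [0.16, 2.42], [-1.27, 4.41], [0.06, 2.06], [-2.6, 2.6]. Speed limits (rad/s): [2.22, 2.22, 2.79, 2.79, 3.14, 3.14, 3.14].

INTERFACE

Orientations are given as a unit quaternion [x, y, z, w].
In Python, from workcell import * gives the robot as it stands. The module is installed in compiled form; this text tells all that it offers.
- The arm moves only by the tool carry_out, never from a script. Its argument "motion" is a list of rows, each an object with "xyz": the shift along the tool's x, y, z in m, a list of three; "angular": the turn, a rotation vector about the tool's x, y, z in degrees, a list of three. A call has 1 to 12 rows; each row is the pose to reach, as a shift and turn from the pose commanded when the call began, along the tool's axes at that moment; what a row does not reach only later rows make up. A row lasts 1/10 s, in which the tool goes at most 50 mm and 8.59 degrees, less where a joint would pass 70% of its speed; a pose out of reach is approached as far as the arm can. A call with a gripper value outside its range is refused whole. "hand" is the opening, from 0 (shut) to 1 (fully open), set as the call begins (left out, the last holds). The fingers move at their own pace and stop on an object; "grip_force" is the grip in N (left out, the last holds). Time passes only in rows, so rows that repeat a pose let the fingers close. It gives the time, the measured TCP pose, the force, the opening and the grip force at its end, in the units of the state.
- get_obs(): the state, without advancing time (a new reading comes with each control period).
- camera(name): name is "scene" or "side" or "wrist"; returns a dict with "img" (480x640x3 uint8, red, green, blue), "fx", "fy", "cx", "cy" (pixels), "extrinsics" (4x4, takes a point from camera to world coordinates). Camera axes: x right, y up, looking along -z (the intrinsics and any distortion apply to the point x, -y, -z); pixel columns grow to the right and rows downward; lengths in m; the calibration is good to about 2 mm. A picture is of the moment at which its call begins. There is no depth.
- hand_in(): hands the job in; it is judged then, once.
The state is a dict: "clock": time; "joint_pos": joint angles; "joint_velocities": joint speeds; "tau": joint torques, N m; "position": TCP position; "ee_rot": TCP orientation; "ft_force": force on the tool from outside, world axes, zero at the start; "torque": the same for the moment, N m; "grip_width": opening from 0.0 (shut) to 1.0 (fully open); "grasp_force": force on a finger pad.
Only numpy, scipy, OpenCV 4.12 (cv2) and the standard library are available. Lean on these libraries where they do the work, as an engineer would, in place of code of your own. Each camera call takes 0.05 s, during which the arm holds its last target. There are 200 camera calls.

TASK

Someone left the scraper on the feed tray of the dough sheeter. Press the red mushroom stop in until it latches; only then take the scraper off the tray and hang it by its eye on the steel hook on the machine's left cheek, so that it hangs freely. Last, turn the stop head clockwise until it springs out again, so the machine is ready; leave the egg cup, the tomato tin and the salt shaker standing where they are.

Things in the scene. Friction and masses are not known exactly. Their poses are not given: they have to be found in the camera images.
- sheeter: dough sheeter, fixed, 390 mm wide, 300 tall; origin under its middle, x away from its front, y left, z up. Feed tray: top 110 mm high, x -0.22 to 0, y -0.078 to 0.108, sides turned up 9 mm; rollers and hood from x = 0.01. Right of the tray a grey pod, panel normal leaning 25 deg from vertical to the front, with the red stop; left a white cheek, front face x = -0.030, y 0.12 to 0.195, with the hook
- stop_button (a joint): how far the stop's head is pushed in, m: 0 out, latches by itself at 0.008, end stop 0.0105. Pushing it past the latch, along the panel's normal, takes about 5 N; let go and it stays in
- stop_knob (a joint): turn of the stop's head, rad, clockwise seen from outside is positive: 0 at rest, end stop 1.2. With the head latched in, turning it past about 0.6 frees the latch; when then let go or drawn out, it springs out and turns itself back to 0
- stop_top (a point): centre of the flat top of the red mushroom head; z points out along its axis (25 deg from vertical, to the front). Head 41 mm diameter; its straight grip rim lies 7.5 to 20 mm below this point, its underside 22.5 mm. The panel is 38.5 mm below this point with the head out, 30.5 mm with it latched; under the head a 64 mm yellow disc, 3.5 mm thick. Free for 45 mm round the axis
- hook_bend (a point): bend of the steel hook (7 mm round bar) at the end of a level stub, 30 mm in front of the left cheek's face, 252 mm above the worktop. From here its arm rises 36 mm, leaning 30 deg from vertical to the machine's front, to point hook_tip; a hung eye rests in this bend or on the stub. Axes as body sheeter
- hook_tip (a point): upper end of the hook's arm, centre of its black 9 mm ball end
- scraper: bench scraper lying flat on the feed tray, 190 mm long, 0.12 kg: steel blade 70 mm wide at -x, blue handle 20 mm wide (y), 14 mm thick (z) from x = -0.033 to 0.057, round hanging eye at +x. Origin on its underside at the middle of the handle, near the centre of mass; x points to the eye, z up. At the start the eye points roughly to the rollers
- scraper_eye (a point): centre of the scraper's hanging eye, 75 mm from the origin along x and 7 mm above the underside: a ring of 9 mm round bar, opening 26 mm, 44 mm outside
- egg_cup: blue egg cup, 47 mm diameter, 62 mm tall, right of the machine; origin at the centre of its foot
- tomato_tin: small food tin with a printed tomato label, 57 mm diameter, 72 mm tall, right of the machine (not the like one at the back wall); origin at the centre of its underside
- salt_shaker: salt shaker with a light grey top, 44 mm diameter, 90 mm tall, right of the machine; origin at the centre of its underside
There are look-alikes about, which are no part of the job. What is shaped like the scraper but pink is not meant.

How it is judged:
By the outcome, as a careful person would: the job done as asked, in the order asked, and still so for the second after the job is handed in, with the robot touching nothing.
It also fails if it takes over 54 s, if anything falls off the work surface, if the arm or the gripper's body presses on something with over 40 N, if the wrist force passes 120 N, or if a joint passes its speed limit or range.

## Working session

There is one attempt and no reset: what is moved stays moved. The work goes in short steps, Python scripts to look and compute and a tool call to move; the robot and the scene stay as the last step left them, time stands still between calls to the robot, and variables do not carry over. Pictures are saved under pics/ and viewed, at most 10 in all, crops included, and the job is handed in when it is done.

Besides the shell and the picture viewer there is one more tool, called after "Emit:" as name(argument=value, ...), one argument or row to a line, values as JSON. carry_out: Moves the arm, as the interface text tells. Its arguments: {"type":"object","properties":{"motion":{"type":"array"},"hand":{"type":"number"},"grip_force":{"type":"number"}},"required":["motion"]}

```bash
mkdir -p pics; cat > h.py <<'E'
from workcell import *
import numpy as np, cv2, json
from scipy.spatial.transform import Rotation as R
def shot(n,f):
    c=camera(n); cv2.imwrite(f'pics/{f}.png',c['img'][:,:,::-1]); 
    np.savez(f'pics/{f}.npz',**{k:np.array(v) for k,v in c.items()}); return c
def load(f): return np.load(f'pics/{f}.npz')
def ray(c,u,v):
    E=c['extrinsics']; d=np.array([(u-c['cx'])/c['fx'],-(v-c['cy'])/c['fy'],-1.]); d=E[:3,:3]@d
    return E[:3,3],d/np.linalg.norm(d)
def tri(*obs):
    A=np.zeros((3,3));b=np.zeros(3);rs=[]
    for c,u,v in obs:
        o,d=ray(c,u,v);P=np.eye(3)-np.outer(d,d);A+=P;b+=P@o;rs.append((P,o))
    x=np.linalg.solve(A,b); return x,[float(np.linalg.norm(P@(x-o))) for P,o in rs]
def onz(c,u,v,z):
    o,d=ray(c,u,v); return o+d*(z-o[2])/d[2]
def proj(c,p):
    E=c['extrinsics']; q=E[:3,:3].T@(np.asarray(p)-E[:3,3]); return np.array([c['cx']+c['fx']*q[0]/-q[2],c['cy']+c['fy']*q[1]/q[2]])
E
python3 - <<'E'
from h import *
np.set_printoptions(precision=4,suppress=True)
for n in ['scene','side','wrist']:
    c=shot(n,n+'0'); print(n,{k:v for k,v in c.items() if k not in('img','extrinsics')},np.array(c['extrinsics']))
o=get_obs();print(o)
E
```

```text
scene {'fx': 468.69039430746375, 'fy': 468.69039430746375, 'cx': 318.65048055570423, 'cy': 237.66312242212055} [[-0.5851  0.3669 -0.7233 -0.1887]
 [-0.8109 -0.2804  0.5137  0.5156]
 [-0.0143  0.887   0.4616  0.6667]
 [ 0.      0.      0.      1.    ]]
side {'fx': 525.6957051463284, 'fy': 525.6957051463284, 'cx': 324.0530493524197, 'cy': 238.50677697046353} [[ 0.8772  0.2954 -0.3786  0.1492]
 [-0.4802  0.5388 -0.6921 -0.8612]
 [-0.0005  0.7889  0.6145  0.881 ]
 [ 0.      0.      0.      1.    ]]
wrist {'fx': 347.68607592828266, 'fy': 347.68607592828266, 'cx': 321.69163493114985, 'cy': 237.74673649368208} [[ 0.3837  0.8886  0.2513  0.3039]
 [-0.9235  0.3698  0.1022 -0.5503]
 [-0.0021 -0.2713  0.9625  0.3737]
 [ 0.      0.      0.      1.    ]]
{'clock': 0.15, 'joint_pos': array([ 1.1534,  0.3327, -0.0647,  1.4607,  0.0216,  1.3499, -0.0885]), 'joint_velocities': array([ 0.0002,  0.0003, -0.0023, -0.0019,  0.0007, -0.0011,  0.0004]), 'tau': array([ -0.0002, -62.5832,   0.0491, -39.1857,   0.0164,   0.0074,
         0.0001]), 'position': array([ 0.2403, -0.5766,  0.1976]), 'ee_rot': array([ 0.9806,  0.1961, -0.0001, -0.0005]), 'ft_force': array([1.0094, 0.2352, 0.0337]), 'torque': array([0.0055, 0.0277, 0.0103]), 'grasp_force': 0.0, 'grip_width': 0.9987440054002954}
```

View pics/scene0.png

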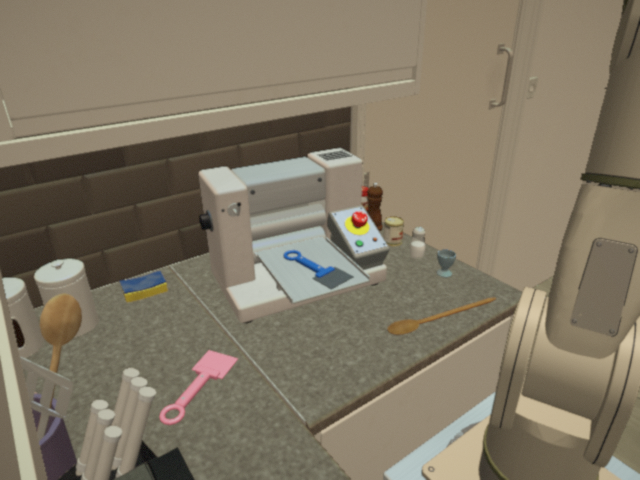

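View pics/side0.png

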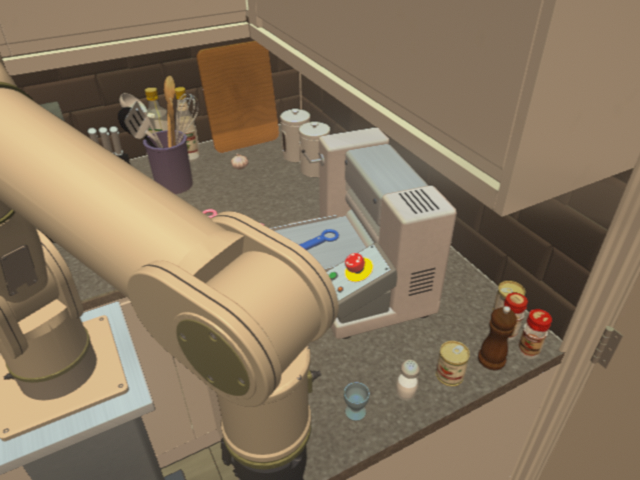

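The scene view shows the blue scraper on the tray (eye about 292,256; blade about 333,277), the red stop (360,218) and the hook (about 236,208). In the side view the stop is at about (355,262) and the eye at (331,236). Candidates for the scraper are the blue one in scene (312,265) and the pink one at (200,385). I choose the blue one, as the description says. For the stop there's red at (360,218), and small red/green lamps that don't fit. Next is a close crop to check.

```bash
python3 - <<'E'
import cv2,numpy as np
a=cv2.imread('pics/scene0.png')[180:320,190:390]; b=cv2.imread('pics/side0.png')[120:345,270:470]
a=cv2.resize(a,None,fx=4,fy=4,interpolation=cv2.INTER_CUBIC)
cv2.imwrite('pics/cropA.png',a)
b=cv2.resize(b,None,fx=2.66,fy=2.66,interpolation=cv2.INTER_CUBIC)
cv2.imwrite('pics/cropB.png',b)
print(a.shape,b.shape)
E
```

```text
(560, 800, 3) (598, 532, 3)
```

View pics/cropA.png

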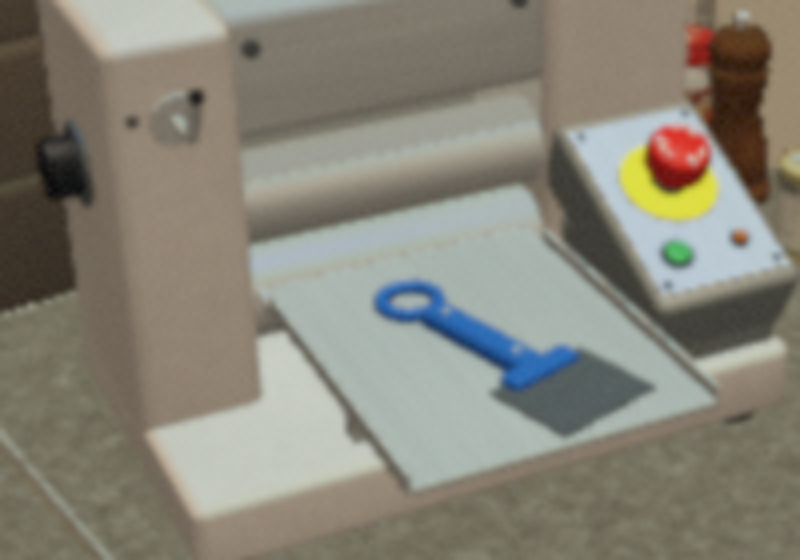

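View pics/cropB.png

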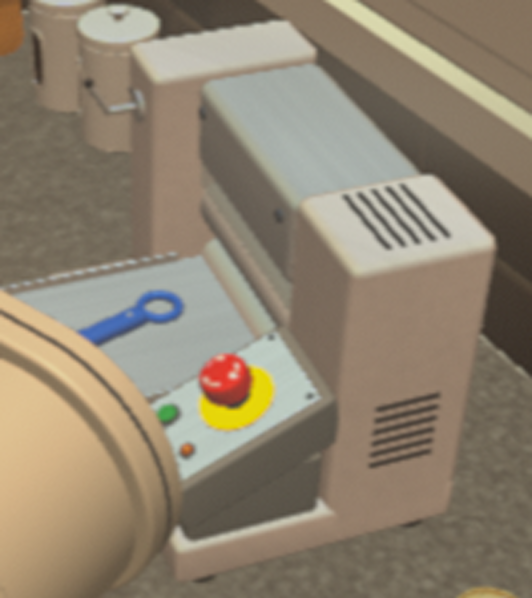

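```bash
cat > m1.py <<'E'
from h import *
from scipy.optimize import least_squares
np.set_printoptions(precision=4,suppress=True)
s,d=load('scene0'),load('side0')
def cen(c,lo,hi,box):
    h=cv2.cvtColor(c['img'],cv2.COLOR_RGB2HSV);m=cv2.inRange(h,lo,hi)
    x0,y0,x1,y1=box;k=np.zeros_like(m);k[y0:y1,x0:x1]=m[y0:y1,x0:x1]
    n,l,st,ce=cv2.connectedComponentsWithStats(k);i=1+np.argmax(st[1:,4]);return ce[i],st[i]
rs,rd=cen(s,(0,150,90),(8,255,255),(335,200,385,240)),cen(d,(0,150,90),(8,255,255),(335,245,380,285))
print(rs,rd)
print('stop head',tri((s,*rs[0]),(d,*rd[0])))
tip=tri((s,239.25,204.25),(d,303.5,151.6));print('tip',tip)
eye=tri((s,292.5,255),(d,330.2,235));print('eye',eye)
P=[(s,(239.25,204.25),'tip'),(d,(303.5,151.6),'tip'),(d,(310.2,160.2),'bend'),
(s,(292,302),(-.22,.108,.114)),(s,(369.25,278.75),(-.22,-.078,.114)),(s,(215.7,193.8),(-.03,.195,.297)),(s,(247.5,191),(-.03,.12,.297))]
def pts(q):
    x,y,a,hy=q;Rz=R.from_euler('z',a).as_matrix()
    f=lambda p:Rz@np.array({'tip':(-.078,hy,.283),'bend':(-.06,hy,.252)}.get(p,p) if isinstance(p,str) else p)+[x,y,0]
    return f
def res(q):
    f=pts(q);return np.concatenate([proj(c,f(p))-uv for c,uv,p in P])
r=least_squares(res,[.75,-.0,0,.15],loss='soft_l1');print(r.x,np.degrees(r.x[2]));print(res(r.x).reshape(-1,2))
f=pts(r.x);print('tip,bend',f('tip'),f('bend'))
for z in(.117,): print('eye@z',onz(s,292.5,255,z),onz(d,330.2,235,z))
print('neck/handle end', onz(s,190+540/4,180+368/4,.117))
E
python3 m1.py
```

```text
(array([358.856, 219.48 ]), array([353, 212,  14,  15, 125], dtype=int32)) (array([354.965, 262.46 ]), array([346, 254,  18,  18, 200], dtype=int32))
stop head (array([ 0.6014, -0.1671,  0.1746]), [0.0002710306298782379, 0.000271030629878275])
tip (array([0.6364, 0.1301, 0.2815]), [0.00027942779558313475, 0.00027942779558327554])
eye (array([0.6394, 0.0047, 0.1164]), [0.00020687712428830792, 0.000206877124288143])
[ 0.6836 -0.0364 -0.1733  0.1564] -9.927337156050308
[[ 0.1846 -0.0428]
 [-1.1758 -0.6005]
 [-0.3593  1.1446]
 [-0.8698 -1.0378]
 [ 0.446  -0.3211]
 [-1.4253 -0.3442]
 [ 0.8621 -3.6715]]
tip,bend [0.6337 0.1311 0.283 ] [0.6514 0.128  0.252 ]
eye@z [0.6381 0.0054 0.117 ] [0.6392 0.0043 0.117 ]
neck/handle end [ 0.5298 -0.0105  0.117 ]
```

The free triangulation agrees with the text: eye z is 0.116 (expected 0.117) and hook tip z is 0.2815 (expected 0.283), with residuals under 0.3 mm. The sheeter yaw is about -9.9°. Next I work out a hover over the stop.

```bash
cat >> h.py <<'E'
np.set_printoptions(precision=4,suppress=True)
a0=-.1733; SX=np.array([np.cos(a0),np.sin(a0),0]); SY=np.array([-np.sin(a0),np.cos(a0),0]); Z=np.array([0,0,1.])
N=-np.sin(np.radians(25))*SX+np.cos(np.radians(25))*Z
def frame(z,x):
    z=z/np.linalg.norm(z);x=x-z*(x@z);x/=np.linalg.norm(x);return np.array([x,np.cross(z,x),z]).T
def plan(p,Rt,say=''):
    o=get_obs();Rc=R.from_quat(o['ee_rot']);d=np.asarray(p)-o['position']
    print(say,'xyz',np.round(Rc.as_matrix().T@d,4),'ang',np.round((Rc.inv()*R.from_matrix(Rt)).as_rotvec(degrees=True),2))
def st():
    o=get_obs();print({k:np.round(o[k],4) for k in('clock','position','ee_rot','ft_force','grip_width','grasp_force','joint_pos')})
def yawv(deg): return np.array([np.cos(np.radians(deg)),np.sin(np.radians(deg)),0])
E
python3 - <<'E'
from h import *
top=np.array([.5977,-.1664,.1828])
plan(top+.08*N,frame(-N,yawv(35)),'hover')
E
```

```text
hover xyz [ 0.4592 -0.2595 -0.0574] ang [-16.23  19.16 -14.96]
```

Emit:
carry_out(
  motion=[
    {"xyz": [0.15, -0.086, -0.0574], "angular": [0, 0, 0]},
    {"xyz": [0.459, -0.26, -0.057], "angular": [-16.2, 19.2, -15]},
    {"xyz": [0.459, -0.26, -0.057], "angular": [-16.2, 19.2, -15]},
    {"xyz": [0.459, -0.26, -0.057], "angular": [-16.2, 19.2, -15]},
    {"xyz": [0.459, -0.26, -0.057], "angular": [-16.2, 19.2, -15]},
    {"xyz": [0.459, -0.26, -0.057], "angular": [-16.2, 19.2, -15]},
    {"xyz": [0.459, -0.26, -0.057], "angular": [-16.2, 19.2, -15]},
    {"xyz": [0.459, -0.26, -0.057], "angular": [-16.2, 19.2, -15]},
    {"xyz": [0.459, -0.26, -0.057], "angular": [-16.2, 19.2, -15]},
    {"xyz": [0.459, -0.26, -0.057], "angular": [-16.2, 19.2, -15]},
    {"xyz": [0.459, -0.26, -0.057], "angular": [-16.2, 19.2, -15]},
    {"xyz": [0.459, -0.26, -0.057], "angular": [-16.2, 19.2, -15]},
  ],
  hand=0,
)

```text
clock: 1.35
position: [0.5666, -0.1551, 0.2559]
ee_rot: [0.922, 0.32, 0.191, 0.104]
ft_force: [-0.4, 0.3, 0.2]
grip_width: 0.002
grasp_force: 0.0
```

```bash
python3 - <<'E'
from h import *
top=np.array([.5977,-.1664,.1828])
plan(top+.08*N,frame(-N,yawv(35)),'hover');st()
c=shot('wrist','w1');print(proj(c,top))
E
```

```text
hover xyz [-0.0052  0.0029  0.    ] ang [-0.05 -0.23  0.42]
{'clock': np.float64(1.35), 'position': array([ 0.5666, -0.1551,  0.2559]), 'ee_rot': array([0.9221, 0.32  , 0.1909, 0.1041]), 'ft_force': array([-0.4012,  0.2676,  0.2153]), 'grip_width': np.float64(0.0022), 'grasp_force': np.float64(0.0), 'joint_pos': array([ 0.9001, -0.101 , -0.6458,  1.8771, -0.119 ,  0.9102, -0.6071])}
[325.4357 240.5945]
```

View pics/w1.png

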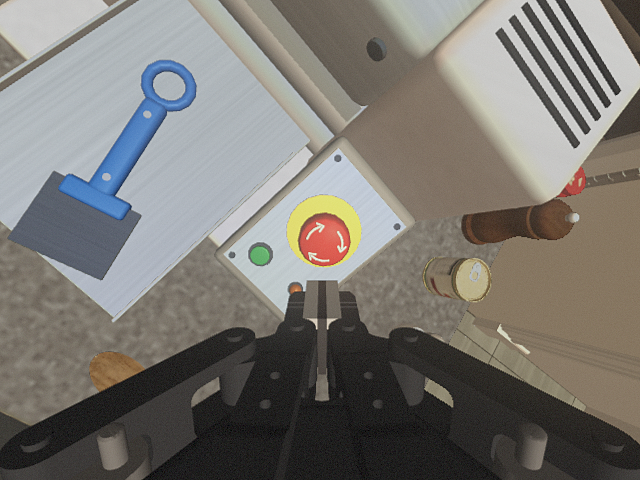

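The wrist view shows the red head centred at about (325,240), against a prediction of (325.4,240.6), so the stop estimate holds. The scraper's eye is at (168,86). Now pressing.

Emit:
carry_out(
  motion=[
    {"xyz": [-0.005, 0.003, 0.03], "angular": [0, 0, 0]},
    {"xyz": [-0.005, 0.003, 0.06], "angular": [0, 0, 0]},
    {"xyz": [-0.005, 0.003, 0.074], "angular": [0, 0, 0]},
    {"xyz": [-0.005, 0.003, 0.078], "angular": [0, 0, 0]},
    {"xyz": [-0.005, 0.003, 0.082], "angular": [0, 0, 0]},
    {"xyz": [-0.005, 0.003, 0.085], "angular": [0, 0, 0]},
    {"xyz": [-0.005, 0.003, 0.085], "angular": [0, 0, 0]},
  ],
)

```text
clock: 2.1
position: [0.5977, -0.1722, 0.1784]
ee_rot: [0.923, 0.317, 0.19, 0.105]
ft_force: [-0.2, 0.1, 0.2]
grip_width: 0.003
grasp_force: 0.0
```

```bash
python3 - <<'E'
from h import *
top=np.array([.5977,-.1664,.1828])
o=get_obs();st();print('depth along n',(o['position']-top)@N,'F.n',o['ft_force']@N)
c=load('w1')
for n,u,v in(('eye',168.5,86),('hole1',147,114),('hole2',106.5,177)): print(n,onz(c,u,v,.117 if n=='eye' else .124))
E
```

```text
{'clock': np.float64(2.1), 'position': array([ 0.5977, -0.1722,  0.1784]), 'ee_rot': array([0.9233, 0.3167, 0.1902, 0.1051]), 'ft_force': array([-0.2476,  0.1314,  0.1609]), 'grip_width': np.float64(0.0029), 'grasp_force': np.float64(0.0), 'joint_pos': array([ 0.8781,  0.0603, -0.6715,  1.9133,  0.0294,  0.7435, -0.7114])}
depth along n -0.0044430837721185015 F.n 0.2584228461230549
eye [0.6368 0.007  0.117 ]
hole1 [0.6048 0.0027 0.124 ]
hole2 [ 0.5449 -0.0054  0.124 ]
```

Emit:
carry_out(
  motion=[
    {"xyz": [0.005, -0.003, 0.0], "angular": [0, 0, 0]},
    {"xyz": [0.005, -0.003, 0.003], "angular": [0, 0, 0]},
    {"xyz": [0.005, -0.003, 0.005], "angular": [0, 0, 0]},
    {"xyz": [0.005, -0.003, 0.007], "angular": [0, 0, 0]},
    {"xyz": [0.005, -0.003, 0.007], "angular": [0, 0, 0]},
  ],
)

```text
clock: 2.6
position: [0.6023, -0.1672, 0.1715]
ee_rot: [0.923, 0.317, 0.19, 0.104]
ft_force: [-0.1, -0.9, 0.5]
grip_width: 0.001
grasp_force: 0.0
```

```bash
python3 - <<'E'
from h import *
top=np.array([.5977,-.1664,.1828])
o=get_obs();st();print('depth along n',(o['position']-top)@N,'F.n',o['ft_force']@N)
E
```

```text
{'clock': np.float64(2.6), 'position': array([ 0.6023, -0.1672,  0.1715]), 'ee_rot': array([0.9235, 0.3167, 0.1898, 0.1045]), 'ft_force': array([-0.1053, -0.888 ,  0.5263]), 'grip_width': np.float64(0.0012), 'grasp_force': np.float64(0.0), 'joint_pos': array([ 0.8648,  0.0767, -0.6762,  1.914 ,  0.0542,  0.7315, -0.7417])}
depth along n -0.012260301299190146 F.n 0.4561466064934779
```

Emit:
carry_out(
  motion=[
    {"xyz": [0, 0, 0.002], "angular": [0, 0, 0]},
    {"xyz": [0, 0, 0.004], "angular": [0, 0, 0]},
    {"xyz": [0, 0, 0.004], "angular": [0, 0, 0]},
  ],
)

```text
clock: 2.9
position: [0.6041, -0.1674, 0.1679]
ee_rot: [0.923, 0.317, 0.19, 0.104]
ft_force: [-0.3, 0.6, 0.4]
grip_width: -0.003
grasp_force: 0.0
```

```bash
python3 - <<'E'
from h import *
top=np.array([.5977,-.1664,.1828])
o=get_obs();st();print('depth along n',(o['position']-top)@N,'F.n',o['ft_force']@N)
c=shot('side','s1');cv2.imwrite('pics/s1c.png',cv2.resize(c['img'][200:320,280:440,::-1],None,fx=4,fy=4))
E
```

```text
{'clock': np.float64(2.9), 'position': array([ 0.6041, -0.1674,  0.1679]), 'ee_rot': array([0.9234, 0.3167, 0.1898, 0.1045]), 'ft_force': array([-0.2946,  0.5715,  0.363 ]), 'grip_width': np.float64(-0.0034), 'grasp_force': np.float64(0.0), 'joint_pos': array([ 0.8617,  0.0851, -0.6761,  1.9146,  0.0635,  0.7244, -0.749 ])}
depth along n -0.016230142213034857 F.n 0.49324145983368967
```

View pics/s1c.png

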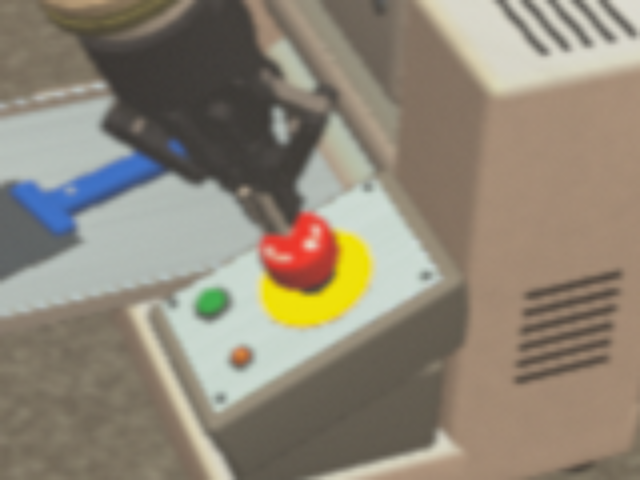

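```bash
python3 - <<'E'
from h import *
c=load('s1');p=get_obs()['position']
f=lambda p:(proj(c,p)-[280,200])*4
print('tcp',f(p),'20mm back',f(p+.02*N), 'old head centre',f([.6014,-.1671,.1746]))
h=cv2.cvtColor(c['img'],cv2.COLOR_RGB2HSV)
for n in('side0','s1'):
    h=cv2.cvtColor(load(n)['img'],cv2.COLOR_RGB2HSV)
    for lo,hi in(((0,150,90),(8,255,255)),((25,150,90),(33,255,255))):
        m=cv2.inRange(h,lo,hi)[240:290,335:385];y,x=np.nonzero(m);print(n,x.mean()+335,y.mean()+240,x.min()+335,x.max()+335,y.min()+240,y.max()+240,len(x))
s=load('scene0');h=cv2.cvtColor(s['img'],cv2.COLOR_RGB2HSV);m=cv2.inRange(h,(25,150,90),(33,255,255))[200:245,335:385];y,x=np.nonzero(m);print('scene yellow',x.min()+335,x.max()+335,y.min()+200,y.max()+200)
E
```

```text
tcp [303.9612 258.6281] 20mm back [289.8973 235.2733] old head centre [299.6979 250.2896]
side0 354.965 262.46 346 363 254 271 200
side0 360.1847826086956 272.018115942029 345 372 258 280 276
s1 355.24742268041234 262.9896907216495 346 363 254 271 194
s1 360.2269503546099 271.9609929078014 345 372 258 281 282
scene yellow 346 367 217 233
```

```bash
python3 - <<'E'
from h import *
c=load('w1')
for b in(0,.01,.02,.03): print(b,proj(c,np.array([.5666,-.1551,.2559])+b*N))
w=shot('wrist','w2');p=get_obs()['position']
for b in(0,.01,.02,.03): print(b,proj(w,p+b*N))
cv2.imwrite('pics/w2c.png',cv2.resize(w['img'][140:340,210:430,::-1],None,fx=3,fy=3))
E
```

```text
0 [321.5753 272.0604]
0.01 [321.5451 279.1188]
0.02 [321.5115 286.9821]
0.03 [321.4738 295.7961]
0 [321.6289 272.0872]
0.01 [321.6221 279.2158]
0.02 [321.6145 287.1572]
0.03 [321.606  296.0586]
```

View pics/w2c.png

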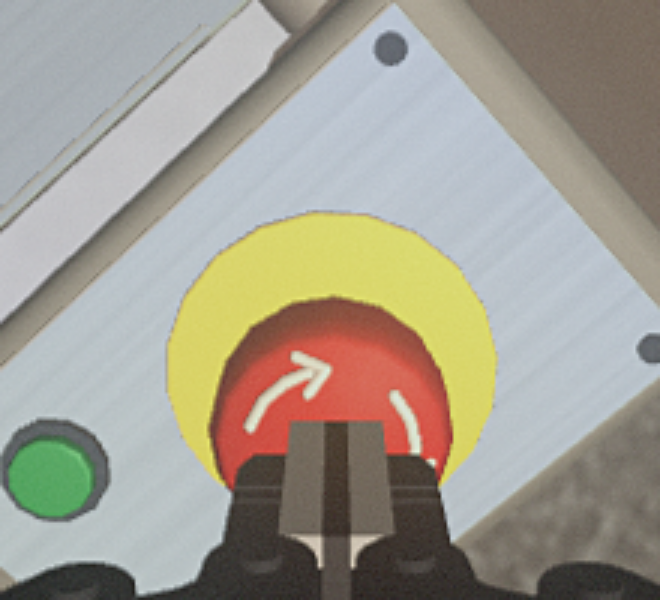

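The crop shows the visible fingertip edge at about crop (336,421), on or above the red head. In the side view it ends on the head's top at about (352,257), some 20 mm behind the reported TCP. The head hasn't moved yet, so I keep advancing in small steps and watch the force.

Emit:
carry_out(
  motion=[
    {"xyz": [0, 0, 0.002], "angular": [0, 0, 0]},
    {"xyz": [0, 0, 0.004], "angular": [0, 0, 0]},
    {"xyz": [0, 0, 0.006], "angular": [0, 0, 0]},
    {"xyz": [0, 0, 0.006], "angular": [0, 0, 0]},
  ],
)

```text
clock: 3.4
position: [0.6066, -0.1678, 0.1624]
ee_rot: [0.923, 0.317, 0.19, 0.104]
ft_force: [-0.1, -0.3, 0.4]
grip_width: -0.0
grasp_force: 0.0
```

```bash
python3 - <<'E'
from h import *
top=np.array([.5977,-.1664,.1828])
o=get_obs();st();print('depth along n',(o['position']-top)@N,'F.n',o['ft_force']@N)
print('tip',tri((load('w2'),322,280.3),(load('s1'),352.5,257.5)))
E
```

```text
{'clock': np.float64(3.4), 'position': array([ 0.6066, -0.1678,  0.1624]), 'ee_rot': array([0.9234, 0.3168, 0.1898, 0.1045]), 'ft_force': array([-0.14  , -0.2764,  0.4066]), 'grip_width': np.float64(-0.0003), 'grasp_force': np.float64(0.0), 'joint_pos': array([ 0.8566,  0.0977, -0.6752,  1.9154,  0.0774,  0.7139, -0.76  ])}
depth along n -0.022254123626052825 F.n 0.40664213456770293
tip (array([ 0.5979, -0.1636,  0.1873]), [0.0006386145533957466, 0.0006386145533957148])
```

The measured fingertip (0.598,-0.164,0.187) lies about 20 mm behind the reported TCP, so the real tip is only now reaching the head. I keep going.

Emit:
carry_out(
  motion=[
    {"xyz": [0, 0, 0.002], "angular": [0, 0, 0]},
    {"xyz": [0, 0, 0.004], "angular": [0, 0, 0]},
    {"xyz": [0, 0, 0.004], "angular": [0, 0, 0]},
  ],
)

```text
clock: 3.7
position: [0.6082, -0.1681, 0.1588]
ee_rot: [0.923, 0.317, 0.19, 0.104]
ft_force: [0.1, 0.2, 0.4]
grip_width: -0.003
grasp_force: 0.0
```

```bash
python3 - <<'E'
from h import *
top=np.array([.5977,-.1664,.1828])
o=get_obs();st();print('depth along n',(o['position']-top)@N,'F.n',o['ft_force']@N)
E
```

```text
{'clock': np.float64(3.7), 'position': array([ 0.6082, -0.1681,  0.1588]), 'ee_rot': array([0.9234, 0.3168, 0.1898, 0.1045]), 'ft_force': array([0.0642, 0.2256, 0.3887]), 'grip_width': np.float64(-0.0027), 'grasp_force': np.float64(0.0), 'joint_pos': array([ 0.8531,  0.1062, -0.6744,  1.9159,  0.0868,  0.707 , -0.7674])}
depth along n -0.026231330088154477 F.n 0.342045464912036
```

Emit:
carry_out(
  motion=[
    {"xyz": [0, 0, 0.002], "angular": [0, 0, 0]},
    {"xyz": [0, 0, 0.004], "angular": [0, 0, 0]},
    {"xyz": [0, 0, 0.004], "angular": [0, 0, 0]},
  ],
)

```text
clock: 4.0
position: [0.6101, -0.1684, 0.1555]
ee_rot: [0.923, 0.317, 0.19, 0.105]
ft_force: [-1.7, 0.3, 1.5]
grip_width: 0.003
grasp_force: 1.1
```

```bash
python3 - <<'E'
from h import *
top=np.array([.5977,-.1664,.1828])
o=get_obs();st();print('depth along n',(o['position']-top)@N,'F.n',o['ft_force']@N)
shot('side','s2');shot('wrist','w3')
for n in('side0','s1','s2'):
    h=cv2.cvtColor(load(n)['img'],cv2.COLOR_RGB2HSV)
    m=cv2.inRange(h,(0,150,90),(8,255,255))[240:290,335:385];y,x=np.nonzero(m);print(n,x.mean()+335,y.mean()+240,x.min()+335,x.max()+335,y.min()+240,y.max()+240,len(x))
a=cv2.resize(load('s2')['img'][225:300,320:400,::-1],None,fx=5,fy=5,interpolation=cv2.INTER_CUBIC)
b=cv2.resize(load('w3')['img'][190:315,255:388,::-1],None,fx=3,fy=3)
cv2.imwrite('pics/c3.png',np.hstack([a,b]))
E
```

```text
{'clock': np.float64(4.0), 'position': array([ 0.6101, -0.1684,  0.1555]), 'ee_rot': array([0.9234, 0.3168, 0.19  , 0.1047]), 'ft_force': array([-1.7483,  0.2777,  1.5338]), 'grip_width': np.float64(0.0028), 'grasp_force': np.float64(1.0567), 'joint_pos': array([ 0.8494,  0.1143, -0.6735,  1.916 ,  0.0962,  0.7001, -0.7748])}
depth along n -0.030018470760318362 F.n 2.138162219028993
side0 354.965 262.46 346 363 254 271 200
s1 355.24742268041234 262.9896907216495 346 363 254 271 194
s2 356.7718120805369 265.3825503355705 347 364 255 272 149
```

View pics/c3.png

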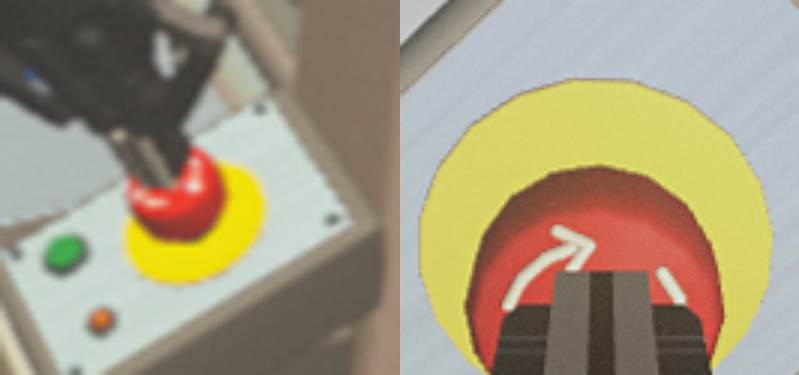

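Contact at last: 2 N, with the fingertip on the red head (left panel about 165,175). Pressing in.

Emit:
carry_out(
  motion=[
    {"xyz": [0, 0, 0.002], "angular": [0, 0, 0]},
    {"xyz": [0, 0, 0.004], "angular": [0, 0, 0]},
    {"xyz": [0, 0, 0.006], "angular": [0, 0, 0]},
    {"xyz": [0, 0, 0.008], "angular": [0, 0, 0]},
    {"xyz": [0, 0, 0.008], "angular": [0, 0, 0]},
  ],
)

```text
clock: 4.6
position: [0.6134, -0.169, 0.1488]
ee_rot: [0.923, 0.317, 0.19, 0.105]
ft_force: [-8.9, 2.0, 10.6]
grip_width: -0.004
grasp_force: 6.9
```

```bash
python3 - <<'E'
from h import *
top=np.array([.5977,-.1664,.1828])
o=get_obs();st();print('depth along n',(o['position']-top)@N,'F.n',o['ft_force']@N)
E
```

```text
{'clock': np.float64(4.6), 'position': array([ 0.6134, -0.169 ,  0.1488]), 'ee_rot': array([0.9234, 0.3168, 0.1899, 0.1049]), 'ft_force': array([-8.8823,  1.9742, 10.5784]), 'grip_width': np.float64(-0.0044), 'grasp_force': np.float64(6.89), 'joint_pos': array([ 0.8417,  0.1306, -0.6709,  1.916 ,  0.1153,  0.6878, -0.7899])}
depth along n -0.037512855274240725 F.n 13.428755170691955
```

Emit:
carry_out(
  motion=[
    {"xyz": [0, 0, 0.002], "angular": [0, 0, 0]},
    {"xyz": [0, 0, 0.003], "angular": [0, 0, 0]},
    {"xyz": [0, 0, 0.003], "angular": [0, 0, 0]},
  ],
)

```text
clock: 4.9
position: [0.6145, -0.1694, 0.1483]
ee_rot: [0.923, 0.317, 0.19, 0.106]
ft_force: [-33.5, 7.6, 37.9]
grip_width: -0.001
grasp_force: 24.6
```

```bash
python3 - <<'E'
from h import *
top=np.array([.5977,-.1664,.1828])
o=get_obs();st();print('depth along n',(o['position']-top)@N,'F.n',o['ft_force']@N)
E
```

```text
{'clock': np.float64(4.9), 'position': array([ 0.6145, -0.1694,  0.1483]), 'ee_rot': array([0.9233, 0.3168, 0.1895, 0.1058]), 'ft_force': array([-33.4593,   7.6265,  37.8507]), 'grip_width': np.float64(-0.0014), 'grasp_force': np.float64(24.6317), 'joint_pos': array([ 0.8388,  0.1335, -0.6702,  1.9146,  0.122 ,  0.6868, -0.7955])}
depth along n -0.03849304779678365 F.n 48.788841536788325
```

The force jumped to 49 N within 1 mm, so the head is at its end stop, past the latch. I back off.

Emit:
carry_out(
  motion=[
    {"xyz": [0, 0, -0.04], "angular": [0, 0, 0]},
    {"xyz": [0, 0, -0.09], "angular": [0, 0, 0]},
    {"xyz": [0, 0, -0.11], "angular": [0, 0, 0]},
    {"xyz": [0, 0, -0.11], "angular": [0, 0, 0]},
  ],
  hand=0.5,
)

```text
clock: 5.3
position: [0.5695, -0.1619, 0.2488]
ee_rot: [0.923, 0.316, 0.191, 0.107]
ft_force: [-1.0, 0.1, -0.7]
grip_width: 0.498
grasp_force: 0.0
```

```bash
python3 - <<'E'
from h import *
c=load('w1');w=shot('wrist','w4');s=shot('side','s3');st()
for n in('side0','s3'):
    h=cv2.cvtColor(load(n)['img'],cv2.COLOR_RGB2HSV)
    m=cv2.inRange(h,(0,150,90),(8,255,255))[240:290,335:385];y,x=np.nonzero(m);print(n,x.mean()+335,y.mean()+240,len(x))
def cc(w):
    m=cv2.inRange(cv2.cvtColor(w['img'],cv2.COLOR_RGB2HSV),(0,150,90),(8,255,255))[150:330,240:420];n,l,s_,ce=cv2.connectedComponentsWithStats(m);i=1+np.argmax(s_[1:,4]);return ce[i]+[240,150],s_[i]
print(cc(c),cc(w)); s0=load('side0')
# head centre: wrist+side, out and latched
ho=tri((c,*cc(c)[0]),(s0,354.97,262.46));print('out',ho)
m=cv2.inRange(cv2.cvtColor(s['img'],cv2.COLOR_RGB2HSV),(0,150,90),(8,255,255))[240:290,335:385];y,x=np.nonzero(m)
hl=tri((w,*cc(w)[0]),(s,x.mean()+335,y.mean()+240));print('latched',hl,'pushed',(ho[0]-hl[0])@N)
sx=yawv(7.7);Rg=frame(-Z,-sx);o=np.array([.5637,-.004,0])
plan(o+[0,0,.20],Rg,'hover')
E
```

```text
{'clock': np.float64(5.4), 'position': array([ 0.5686, -0.1615,  0.2449]), 'ee_rot': array([0.9234, 0.3165, 0.1898, 0.105 ]), 'ft_force': array([-0.361 ,  0.1646, -0.2197]), 'grip_width': np.float64(0.5049), 'grasp_force': np.float64(0.0), 'joint_pos': array([ 0.9255, -0.0828, -0.6689,  1.8851, -0.1056,  0.887 , -0.6147])}
side0 354.965 262.46 200
s3 356.37158469945354 264.74863387978144 183
(array([323.2059, 243.8278]), array([  60,   69,   50,   47, 1185], dtype=int32)) (array([316.4003, 238.6598]), array([  53,   63,   51,   48, 1164], dtype=int32))
out (array([ 0.598 , -0.1688,  0.1767]), [0.0021652230965355877, 0.00216522309653566])
latched (array([ 0.6012, -0.1693,  0.1695]), [0.0022513325457218566, 0.002251332545721688]) pushed 0.007919471573130178
hover xyz [ 0.082  -0.1392  0.027 ] ang [  28.39   18.29 -146.76]
```

Latched: the head sits 7.9 mm lower than before. Now to the scraper.

Emit:
carry_out(
  motion=[
    {"xyz": [0.0, -0.03, -0.06], "angular": [28.4, 18.3, -146.8]},
    {"xyz": [0.05, -0.08, -0.06], "angular": [28.4, 18.3, -146.8]},
    {"xyz": [0.05, -0.139, -0.06], "angular": [28.4, 18.3, -146.8]},
    {"xyz": [0.05, -0.139, -0.06], "angular": [28.4, 18.3, -146.8]},
    {"xyz": [0.05, -0.139, -0.06], "angular": [28.4, 18.3, -146.8]},
    {"xyz": [0.05, -0.139, -0.06], "angular": [28.4, 18.3, -146.8]},
    {"xyz": [0.05, -0.139, -0.06], "angular": [28.4, 18.3, -146.8]},
    {"xyz": [0.05, -0.139, -0.06], "angular": [28.4, 18.3, -146.8]},
    {"xyz": [0.05, -0.139, -0.06], "angular": [28.4, 18.3, -146.8]},
    {"xyz": [0.05, -0.139, -0.06], "angular": [28.4, 18.3, -146.8]},
    {"xyz": [0.05, -0.139, -0.06], "angular": [28.4, 18.3, -146.8]},
    {"xyz": [0.05, -0.139, -0.06], "angular": [28.4, 18.3, -146.8]},
  ],
)

```text
clock: 6.6
position: [0.504, -0.0178, 0.2681]
ee_rot: [0.33, 0.94, 0.079, 0.042]
ft_force: [-0.4, 0.6, -0.4]
grip_width: 0.499
grasp_force: 0.0
```

```bash
python3 - <<'E'
from h import *
sx=yawv(7.7);Rg=frame(-Z,-sx);o=np.array([.5637,-.004,0]);st()
plan(o+[0,0,.20],Rg,'hover')
E
```

```text
{'clock': np.float64(6.6), 'position': array([ 0.504 , -0.0178,  0.2681]), 'ee_rot': array([0.3302, 0.9396, 0.0792, 0.0419]), 'ft_force': array([-0.3839,  0.5744, -0.3885]), 'grip_width': np.float64(0.4994), 'grasp_force': np.float64(0.0), 'joint_pos': array([ 0.6336, -0.0413, -0.5691,  1.7461, -0.1573,  1.3086,  0.9899])}
hover xyz [-0.036   0.0352  0.0765] ang [  8.99   5.56 -46.3 ]
```

Emit:
carry_out(
  motion=[
    {"xyz": [-0.036, 0.035, 0.04], "angular": [9, 5.6, -46.3]},
    {"xyz": [-0.036, 0.035, 0.0765], "angular": [9, 5.6, -46.3]},
    {"xyz": [-0.036, 0.035, 0.0765], "angular": [9, 5.6, -46.3]},
    {"xyz": [-0.036, 0.035, 0.0765], "angular": [9, 5.6, -46.3]},
    {"xyz": [-0.036, 0.035, 0.0765], "angular": [9, 5.6, -46.3]},
    {"xyz": [-0.036, 0.035, 0.0765], "angular": [9, 5.6, -46.3]},
    {"xyz": [-0.036, 0.035, 0.0765], "angular": [9, 5.6, -46.3]},
    {"xyz": [-0.036, 0.035, 0.0765], "angular": [9, 5.6, -46.3]},
  ],
)

```text
clock: 7.4
position: [0.5638, -0.0041, 0.2008]
ee_rot: [-0.063, 0.998, 0.001, 0.001]
ft_force: [-0.5, -0.3, -0.3]
grip_width: 0.496
grasp_force: 0.0
```

```bash
python3 - <<'E'
from h import *
w=shot('wrist','w5');st()
# blue mask -> rays on z=.117 : eye ring & handle axis
m=cv2.inRange(cv2.cvtColor(w['img'],cv2.COLOR_RGB2HSV),(100,130,60),(125,255,255))
n,l,s_,ce=cv2.connectedComponentsWithStats(m);i=1+np.argmax(s_[1:,4]);k=np.uint8(l==i);print(s_[i])
cs,h=cv2.findContours(k,cv2.RETR_CCOMP,cv2.CHAIN_APPROX_NONE)
for c,hh in zip(cs,h[0]):
    if hh[3]>=0 and len(c)>20:
        (u,v),ax,_=cv2.fitEllipse(c);print('hole px',u,v,ax,'eye',onz(w,u,v,.117))
y,x=np.nonzero(k);P=np.array([onz(w,a,b,.119)[:2] for a,b in zip(x[::7],y[::7])]);
e=np.array([np.cos(np.radians(7.7)),np.sin(np.radians(7.7))]);t=P@e;s=P@[-e[1],e[0]]
print('extent along',t.min(),t.max())
for a,b in((.02,.035),(.035,.05),(.05,.065),(.07,.085)):
    q=(t>t.max()-.022-a-0-.0-.03)&(t<t.max()-.022-a+0.0-.015);print(a,np.median(s[q]),s[q].min(),s[q].max())
print('eye coords e', )
E
```

```text
{'clock': np.float64(7.45), 'position': array([ 0.5638, -0.0044,  0.2012]), 'ee_rot': array([-0.0631,  0.998 ,  0.0003,  0.0009]), 'ft_force': array([-0.8049, -1.0971,  1.5737]), 'grip_width': np.float64(0.4998), 'grasp_force': np.float64(0.0), 'joint_pos': array([ 0.5095,  0.2635, -0.6874,  1.5949,  0.17  ,  1.3426,  1.4978])}
[ 290  174   67  169 4443]
hole px 326.9507751464844 337.27685546875 (3.542891025543213, 14.123300552368164) eye [0.6548 0.0121 0.117 ]
hole px 323.23504638671875 318.6109619140625 (29.17620849609375, 33.0207633972168) eye [0.6377 0.0067 0.117 ]
hole px 317.7068786621094 301.00286865234375 (3.6251614093780518, 12.905648231506348) eye [0.6224 0.0002 0.117 ]
hole px 323.3041687011719 285.3906555175781 (8.963769912719727, 9.722539901733398) eye [0.6081 0.003  0.117 ]
hole px 323.0 210.0 (10.30245304107666, 10.30245304107666) eye [ 0.5467 -0.005   0.117 ]
hole px 331.34442138671875 179.38734436035156 (6.036925315856934, 7.699248790740967) eye [ 0.523  -0.0018  0.117 ]
hole px 306.2254333496094 181.12969970703125 (11.003602027893066, 39.78927993774414) eye [ 0.5266 -0.0202  0.117 ]
extent along 0.5136794815496576 0.6527671160750902
0.02 -0.07859495217943865 -0.08739648695671044 -0.06912633946230601
0.035 -0.0777143148771248 -0.08713587476477384 -0.06914273444833827
0.05 -0.0783706214606537 -0.08763951350720818 -0.069169347119443
0.07 -0.07670986516552725 -0.08731721086138831 -0.06919889936700904
eye coords e
```

View pics/w5.png

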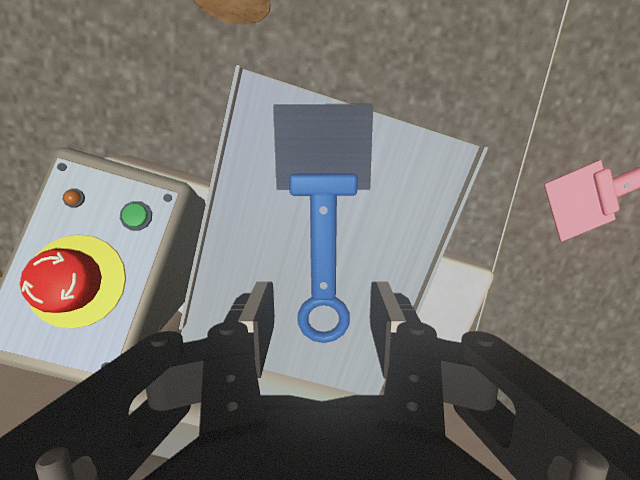

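The wrist view shows the scraper handle from (323,200) to (323,285), lined up midway between the open pads, with the eye hole at (323,318). The pink look-alike is at far right (575,205). Descending, then feeling for the tray in small steps.

Emit:
carry_out(
  motion=[
    {"xyz": [0, 0, 0.045], "angular": [0, 0, 0]},
    {"xyz": [0, 0, 0.085], "angular": [0, 0, 0]},
    {"xyz": [0, 0, 0.1], "angular": [0, 0, 0]},
    {"xyz": [0, 0, 0.105], "angular": [0, 0, 0]},
    {"xyz": [0, 0, 0.108], "angular": [0, 0, 0]},
    {"xyz": [0, 0, 0.11], "angular": [0, 0, 0]},
    {"xyz": [0, 0, 0.11], "angular": [0, 0, 0]},
  ],
)

```text
clock: 8.15
position: [0.5652, -0.0042, 0.0935]
ee_rot: [-0.064, 0.998, -0.0, 0.002]
ft_force: [0.2, -0.4, 0.3]
grip_width: 0.5
grasp_force: 0.0
```

```bash
python3 - <<'E'
from h import *
st()
E
```

```text
{'clock': np.float64(8.15), 'position': array([ 0.5652, -0.0042,  0.0935]), 'ee_rot': array([-0.0642,  0.9979, -0.0002,  0.0025]), 'ft_force': array([ 0.2306, -0.4334,  0.2699]), 'grip_width': np.float64(0.5001), 'grasp_force': np.float64(0.0), 'joint_pos': array([ 0.4852,  0.3565, -0.6673,  1.7262,  0.2412,  1.1371,  1.4467])}
```

Emit:
carry_out(
  motion=[
    {"xyz": [0, 0, 0.002], "angular": [0, 0, 0]},
    {"xyz": [0, 0, 0.004], "angular": [0, 0, 0]},
    {"xyz": [0, 0, 0.006], "angular": [0, 0, 0]},
    {"xyz": [0, 0, 0.006], "angular": [0, 0, 0]},
  ],
)

```text
clock: 8.55
position: [0.5643, -0.0042, 0.086]
ee_rot: [-0.064, 0.998, -0.0, 0.001]
ft_force: [-0.5, -0.2, -0.1]
grip_width: 0.497
grasp_force: 0.0
```

Emit:
carry_out(
  motion=[
    {"xyz": [0, 0, 0.002], "angular": [0, 0, 0]},
    {"xyz": [0, 0, 0.003], "angular": [0, 0, 0]},
    {"xyz": [0, 0, 0.003], "angular": [0, 0, 0]},
  ],
)

```text
clock: 8.85
position: [0.5644, -0.0042, 0.0831]
ee_rot: [-0.064, 0.998, -0.0, 0.001]
ft_force: [-0.2, -0.5, 0.2]
grip_width: 0.5
grasp_force: 0.0
```

Emit:
carry_out(
  motion=[
    {"xyz": [0, 0, 0.002], "angular": [0, 0, 0]},
    {"xyz": [0, 0, 0.003], "angular": [0, 0, 0]},
    {"xyz": [0, 0, 0.003], "angular": [0, 0, 0]},
  ],
)

```text
clock: 9.15
position: [0.5644, -0.0042, 0.0801]
ee_rot: [-0.064, 0.998, -0.0, 0.001]
ft_force: [0.0, 0.6, 1.0]
grip_width: 0.5
grasp_force: 0.0
```

Emit:
carry_out(
  motion=[
    {"xyz": [0, 0, 0.002], "angular": [0, 0, 0]},
    {"xyz": [0, 0, 0.003], "angular": [0, 0, 0]},
    {"xyz": [0, 0, 0.003], "angular": [0, 0, 0]},
  ],
)

```text
clock: 9.45
position: [0.5644, -0.0042, 0.0771]
ee_rot: [-0.064, 0.998, -0.0, 0.001]
ft_force: [-0.5, 0.5, 0.1]
grip_width: 0.503
grasp_force: 0.0
```

No contact at z=0.077. Taken with the head contact, that puts the shut tip about 27 mm behind the reported TCP. I raise 6 mm so the pads can swing forward, then close.

Emit:
carry_out(
  motion=[
    {"xyz": [0, 0, -0.006], "angular": [0, 0, 0]},
    {"xyz": [0, 0, -0.006], "angular": [0, 0, 0]},
  ],
)

```text
clock: 9.65
position: [0.5651, -0.0041, 0.0843]
ee_rot: [-0.064, 0.998, -0.0, 0.002]
ft_force: [0.3, -0.1, 0.8]
grip_width: 0.5
grasp_force: 0.0
```

Emit:
carry_out(
  motion=[
    {"xyz": [0, 0, 0], "angular": [0, 0, 0]},
    {"xyz": [0, 0, 0], "angular": [0, 0, 0]},
    {"xyz": [0, 0, 0], "angular": [0, 0, 0]},
    {"xyz": [0, 0, 0], "angular": [0, 0, 0]},
    {"xyz": [0, 0, 0], "angular": [0, 0, 0]},
  ],
  hand=0,
  grip_force=60,
)

```text
clock: 10.15
position: [0.5647, -0.0042, 0.0837]
ee_rot: [-0.064, 0.998, -0.0, 0.002]
ft_force: [-1.9, 0.1, 6.1]
grip_width: 0.211
grasp_force: 59.2
```

Emit:
carry_out(
  motion=[
    {"xyz": [0, 0, -0.01], "angular": [0, 0, 0]},
    {"xyz": [0, 0, -0.03], "angular": [0, 0, 0]},
    {"xyz": [0, 0, -0.06], "angular": [0, 0, 0]},
    {"xyz": [0, 0, -0.1], "angular": [0, 0, 0]},
    {"xyz": [0, 0, -0.14], "angular": [0, 0, 0]},
    {"xyz": [0, 0, -0.14], "angular": [0, 0, 0]},
  ],
)

```text
clock: 10.75
position: [0.5665, -0.0036, 0.2293]
ee_rot: [-0.065, 0.998, -0.0, 0.006]
ft_force: [1.4, -0.2, -1.2]
grip_width: 0.211
grasp_force: 58.8
```

```bash
python3 - <<'E'
from h import *
st();o=get_obs();Rc=R.from_quat(o['ee_rot']).as_matrix();p=o['position']
pe=p+Rc@[-.0738,.0013,-.0333];print('pred eye',pe)
for n in('scene','side','wrist'):
    c=shot(n,n+'6');m=cv2.inRange(cv2.cvtColor(c['img'],cv2.COLOR_RGB2HSV),(100,130,60),(125,255,255))
    print(n,'pred px',proj(c,pe))
    cs,h=cv2.findContours(m,cv2.RETR_CCOMP,cv2.CHAIN_APPROX_NONE)
    if h is None: continue
    for k,hh in zip(cs,h[0]):
        if len(k)>12: 
            e=cv2.fitEllipse(k);x,y,w,hgt=cv2.boundingRect(k);print('  hole' if hh[3]>=0 else '  blob',np.round(e[0],1),np.round(e[1],1),(x,y,w,hgt))
E
```

```text
{'clock': np.float64(10.75), 'position': array([ 0.5665, -0.0036,  0.2293]), 'ee_rot': array([-0.0645,  0.9979, -0.0005,  0.0057]), 'ft_force': array([ 1.4179, -0.1575, -1.1817]), 'grip_width': np.float64(0.2114), 'grasp_force': np.float64(58.8027), 'joint_pos': array([ 0.5127,  0.2459, -0.6926,  1.5548,  0.1609,  1.387 ,  1.5071])}
pred eye [0.6391 0.0072 0.2634]
scene pred px [288.9509 197.9866]
  blob [159.9 280.5] [3.8 7.9] (156, 278, 8, 6)
  blob [133.2 280.9] [ 4.5 18.1] (123, 278, 21, 7)
  blob [320.6 209.1] [12.6 20.7] (312, 203, 22, 14)
  blob [291.8 198.6] [ 9.6 22.1] (281, 193, 22, 13)
  hole [289.2 197.1] [ 4.3 10.7] (284, 195, 11, 5)
side pred px [329.9461 181.9574]
  blob [291.  197.8] [13.5 19. ] (280, 192, 21, 14)
  blob [326.2 185.3] [10.3 29.5] (311, 179, 29, 15)
  hole [330.5 183.7] [ 7.1 13.3] (324, 180, 14, 8)
wrist pred px [325.1777 444.3265]
  blob [321.6 279.6] [119.2 208.7] (261, 199, 122, 203)
  hole [321.6 386.5] [13.2 15.1] (314, 380, 16, 14)
  hole [321.7 263.8] [15.8 16.6] (313, 256, 18, 17)
  hole [278.8 211. ] [11.5 36.2] (264, 205, 37, 14)
```

The scraper is held. Predicted eye pixels match the seen ring in scene (289,197) and side (330,184) within 2 px. Now planning the threading.

```bash
cat >> h.py <<'E'
TIP=np.array([.635,.1305,.2825]); BEND=TIP+.018*SX-.0312*Z; A=-.5*SX+.8660*Z
EYE=np.array([-.0738,.0013,-.0333])
def hang(eye,th,say):
    t=np.radians(th);Rt=frame(np.sin(t)*SX-np.cos(t)*Z,-(np.cos(t)*SX+np.sin(t)*Z)); plan(eye-Rt@EYE,Rt,say)
def hang_all():
    hang(TIP+.06*A-.03*SX,30,'A');hang(TIP+.03*A,30,'P1');hang(BEND+.012*A,30,'P2');hang(BEND+.004*Z-.002*SX,55,'P3');hang(BEND-.004*Z,75,'P4')
def eyecheck():
    o=get_obs();Rc=R.from_quat(o['ee_rot']).as_matrix();pe=o['position']+Rc@EYE
    d=pe-TIP; print('eye in sheeter rel tip: SX %.4f SY %.4f Z %.4f; rel bend SX %.4f Z %.4f'%(d@SX,d@SY,d[2],(pe-BEND)@SX,(pe-BEND)[2]))
E
python3 -c "
from h import *
hang_all()"
```

```text
A xyz [ 0.0146  0.1553 -0.046 ] ang [  4.53 -29.63  16.91]
P1 xyz [-0.0283  0.1419 -0.0199] ang [  4.53 -29.63  16.91]
P2 xyz [-0.0539  0.1339  0.027 ] ang [  4.53 -29.63  16.91]
P3 xyz [-0.0884  0.1231  0.0473] ang [  8.3  -54.43  15.95]
P4 xyz [-0.1172  0.1141  0.0557] ang [ 11.32 -74.25  14.75]
```

Emit:
carry_out(
  motion=[
    {"xyz": [0.01, 0.02, -0.03], "angular": [1, -6, 3.5]},
    {"xyz": [0.0146, 0.055, -0.046], "angular": [2.2, -14, 8]},
    {"xyz": [0.0146, 0.095, -0.046], "angular": [3.3, -22, 12]},
    {"xyz": [0.0146, 0.13, -0.046], "angular": [4.5, -29.6, 16.9]},
    {"xyz": [0.0146, 0.155, -0.046], "angular": [4.5, -29.6, 16.9]},
    {"xyz": [0.0146, 0.155, -0.046], "angular": [4.5, -29.6, 16.9]},
    {"xyz": [0.0146, 0.155, -0.046], "angular": [4.5, -29.6, 16.9]},
    {"xyz": [0.0146, 0.155, -0.046], "angular": [4.5, -29.6, 16.9]},
  ],
)

```text
clock: 11.7
position: [0.5296, 0.1461, 0.2684]
ee_rot: [0.084, 0.963, -0.022, 0.257]
ft_force: [-0.2, -0.2, -1.6]
grip_width: 0.212
grasp_force: 58.9
```

```bash
python3 - <<'E'
from h import *
st();eyecheck();hang_all()
o=get_obs();Rc=R.from_quat(o['ee_rot']).as_matrix();pe=o['position']+Rc@EYE
for n in('scene','side'):
    c=shot(n,n+'7');m=cv2.inRange(cv2.cvtColor(c['img'],cv2.COLOR_RGB2HSV),(100,130,60),(125,255,255))
    print(n,'pred eye',proj(c,pe),'tip',proj(c,TIP),'bend',proj(c,BEND))
    cs,h=cv2.findContours(m,cv2.RETR_CCOMP,cv2.CHAIN_APPROX_NONE)
    for k,hh in zip(cs,h[0]):
        if len(k)>12: print('  hole' if hh[3]>=0 else '  blob',np.round(cv2.fitEllipse(k)[0],1),cv2.boundingRect(k))
a=cv2.resize(load('scene7')['img'][165:265,190:320,::-1],None,fx=3.07,fy=4,interpolation=cv2.INTER_CUBIC)
b=cv2.resize(load('side7')['img'][90:190,250:380,::-1],None,fx=3.07,fy=4,interpolation=cv2.INTER_CUBIC)
cv2.imwrite('pics/c7.png',np.hstack([a,b]))
E
```

```text
{'clock': np.float64(11.7), 'position': array([0.5296, 0.1461, 0.2684]), 'ee_rot': array([ 0.0844,  0.9625, -0.0221,  0.2569]), 'ft_force': array([-0.2244, -0.1731, -1.626 ]), 'grip_width': np.float64(0.2118), 'grasp_force': np.float64(58.9421), 'joint_pos': array([ 0.5204, -0.2746, -0.922 ,  1.9512,  0.0873,  0.9229,  0.9267])}
eye in sheeter rel tip: SX -0.0591 SY -0.0016 Z 0.0515; rel bend SX -0.0771 Z 0.0827
A xyz [ 0.0005  0.0015 -0.0007] ang [-0.   -0.12 -0.1 ]
P1 xyz [-0.0256  0.0016  0.0443] ang [-0.   -0.12 -0.1 ]
P2 xyz [-0.0257  0.0016  0.0983] ang [-0.   -0.12 -0.1 ]
P3 xyz [-0.047   0.0016  0.1339] ang [ -0.02 -25.12  -0.09]
P4 xyz [-0.069   0.0016  0.1561] ang [ -0.04 -45.12  -0.09]
scene pred eye [247.0221 190.1695] tip [239.4127 204.1619] bend [238.2228 214.6445]
  blob [134.8 281. ] (126, 278, 18, 6)
  blob [159.5 280.5] (155, 277, 9, 8)
  blob [265.1 226.9] (254, 207, 27, 35)
  hole [263.6 225.6] (261, 223, 7, 6)
  blob [247.1 197. ] (243, 195, 8, 6)
side pred eye [277.5916 135.2853] tip [302.9374 151.1626] bend [310.4414 161.5746]
  blob [239.8 162.5] (234, 157, 14, 13)
  blob [273.2 139.1] (254, 129, 32, 25)
  hole [277.9 135.6] (273, 131, 11, 10)
```

Emit:
carry_out(
  motion=[
    {"xyz": [-0.013, 0.0016, 0.015], "angular": [0, 0, 0]},
    {"xyz": [-0.0256, 0.0016, 0.03], "angular": [0, 0, 0]},
    {"xyz": [-0.0256, 0.0016, 0.044], "angular": [0, 0, 0]},
    {"xyz": [-0.0256, 0.0016, 0.044], "angular": [0, 0, 0]},
    {"xyz": [-0.0256, 0.0016, 0.044], "angular": [0, 0, 0]},
  ],
)

```text
clock: 12.3
position: [0.5731, 0.1412, 0.2436]
ee_rot: [0.084, 0.962, -0.022, 0.257]
ft_force: [0.2, -0.6, -0.9]
grip_width: 0.21
grasp_force: 58.9
```

```bash
python3 - <<'E'
from h import *
st();eyecheck();hang_all()
o=get_obs();Rc=R.from_quat(o['ee_rot']).as_matrix();pe=o['position']+Rc@EYE
for n in('scene','side'):
    c=shot(n,n+'8');m=cv2.inRange(cv2.cvtColor(c['img'],cv2.COLOR_RGB2HSV),(100,130,60),(125,255,255))
    print(n,'pred eye',proj(c,pe),'tip',proj(c,TIP),'bend',proj(c,BEND))
    cs,h=cv2.findContours(m,cv2.RETR_CCOMP,cv2.CHAIN_APPROX_NONE)
    for k,hh in zip(cs,h[0]):
        if len(k)>12: print('  hole' if hh[3]>=0 else '  blob',np.round(cv2.fitEllipse(k)[0],1),cv2.boundingRect(k))
E
```

```text
{'clock': np.float64(12.3), 'position': array([0.5731, 0.1412, 0.2436]), 'ee_rot': array([ 0.084 ,  0.9625, -0.0218,  0.2571]), 'ft_force': array([ 0.2475, -0.6286, -0.8921]), 'grip_width': np.float64(0.2097), 'grasp_force': np.float64(58.9198), 'joint_pos': array([ 0.5922, -0.1144, -1.0259,  1.9141,  0.2597,  0.8714,  0.8189])}
eye in sheeter rel tip: SX -0.0154 SY 0.0010 Z 0.0267; rel bend SX -0.0334 Z 0.0579
A xyz [ 0.026  -0.0011 -0.044 ] ang [ 0.05 -0.1  -0.06]
P1 xyz [-0.0001 -0.0011  0.001 ] ang [ 0.05 -0.1  -0.06]
P2 xyz [-0.0001 -0.0012  0.055 ] ang [ 0.05 -0.1  -0.06]
P3 xyz [-0.0214 -0.0012  0.0906] ang [  0.04 -25.1   -0.07]
P4 xyz [-0.0434 -0.0012  0.1128] ang [  0.03 -45.1   -0.07]
scene pred eye [239.9909 194.7687] tip [239.4127 204.1619] bend [238.2228 214.6445]
  blob [159.7 280.6] (155, 278, 9, 7)
  blob [133.9 280.9] (123, 278, 21, 6)
  blob [256.5 230. ] (246, 211, 26, 33)
  hole [255.4 228.5] (252, 226, 7, 6)
  blob [239.  201.3] (235, 199, 8, 7)
side pred eye [296.1496 141.7219] tip [302.9374 151.1626] bend [310.4414 161.5746]
  blob [259.  167.8] (253, 162, 14, 14)
  blob [291.4 145.4] (273, 136, 32, 24)
  hole [296.5 141.8] (291, 137, 12, 11)
```

Emit:
carry_out(
  motion=[
    {"xyz": [0, -0.001, 0.01], "angular": [0, 0, 0]},
    {"xyz": [0, -0.001, 0.02], "angular": [0, 0, 0]},
    {"xyz": [0, -0.001, 0.03], "angular": [0, 0, 0]},
    {"xyz": [0, -0.001, 0.04], "angular": [0, 0, 0]},
    {"xyz": [0, -0.001, 0.04], "angular": [0, 0, 0]},
  ],
)

```text
clock: 12.9
position: [0.5926, 0.1368, 0.2087]
ee_rot: [0.084, 0.962, -0.022, 0.257]
ft_force: [0.0, -0.3, -0.7]
grip_width: 0.209
grasp_force: 58.9
```

```bash
python3 - <<'E'
from h import *
st();eyecheck();hang_all()
o=get_obs();Rc=R.from_quat(o['ee_rot']).as_matrix();pe=o['position']+Rc@EYE
for n in('scene','side'):
    c=shot(n,n+'9');m=cv2.inRange(cv2.cvtColor(c['img'],cv2.COLOR_RGB2HSV),(100,130,60),(125,255,255))
    print(n,'pred eye',proj(c,pe),'tip',proj(c,TIP),'bend',proj(c,BEND))
    cs,h=cv2.findContours(m,cv2.RETR_CCOMP,cv2.CHAIN_APPROX_NONE)
    for k,hh in zip(cs,h[0]):
        if len(k)>12: print('  hole' if hh[3]>=0 else '  blob',np.round(cv2.fitEllipse(k)[0],1),cv2.boundingRect(k))
a=cv2.resize(load('scene9')['img'][165:265,190:320,::-1],None,fx=3.07,fy=4,interpolation=cv2.INTER_CUBIC)
b=cv2.resize(load('side9')['img'][110:210,250:380,::-1],None,fx=3.07,fy=4,interpolation=cv2.INTER_CUBIC)
cv2.imwrite('pics/c9.png',np.hstack([a,b]))
E
```

```text
{'clock': np.float64(12.9), 'position': array([0.5926, 0.1368, 0.2087]), 'ee_rot': array([ 0.0836,  0.9624, -0.0222,  0.2574]), 'ft_force': array([ 0.0224, -0.3404, -0.6507]), 'grip_width': np.float64(0.2091), 'grasp_force': np.float64(58.9281), 'joint_pos': array([ 0.5974,  0.001 , -1.0691,  1.9293,  0.4214,  0.8258,  0.6984])}
eye in sheeter rel tip: SX 0.0045 SY 0.0002 Z -0.0081; rel bend SX -0.0135 Z 0.0231
A xyz [ 0.0259 -0.0002 -0.0841] ang [ 0.01 -0.05 -0.01]
P1 xyz [-0.0002 -0.0002 -0.0391] ang [ 0.01 -0.05 -0.01]
P2 xyz [-0.0002 -0.0002  0.0149] ang [ 0.01 -0.05 -0.01]
P3 xyz [-0.0215 -0.0002  0.0505] ang [  0.01 -25.05  -0.01]
P4 xyz [-0.0434 -0.0002  0.0727] ang [  0.01 -45.05  -0.01]
scene pred eye [239.0407 206.9814] tip [239.4127 204.1619] bend [238.2228 214.6445]
  blob [159.8 280.5] (156, 278, 8, 6)
  blob [135.1 280.9] (126, 278, 19, 6)
  blob [254.5 241.6] (245, 223, 25, 32)
  hole [253.9 240.4] (251, 238, 7, 6)
  blob [237.8 213. ] (235, 210, 7, 7)
side pred eye [304.8056 153.8702] tip [302.9374 151.1626] bend [310.4414 161.5746]
  blob [268.2 179.6] (262, 175, 14, 12)
  blob [299.6 158. ] (283, 148, 30, 23)
```

No contact force, and the ring hole in the side view is now filled by the hook tip (about 304,152), which fits the tip being through it. On to the bend, tilting the scraper steeper.

Emit:
carry_out(
  motion=[
    {"xyz": [0, 0, 0.008], "angular": [0, 0, 0]},
    {"xyz": [0, 0, 0.015], "angular": [0, 0, 0]},
    {"xyz": [-0.005, 0, 0.024], "angular": [0, -6, 0]},
    {"xyz": [-0.01, 0, 0.033], "angular": [0, -12.5, 0]},
    {"xyz": [-0.0157, 0, 0.042], "angular": [0, -18.7, 0]},
    {"xyz": [-0.0215, 0, 0.0505], "angular": [0, -25, 0]},
    {"xyz": [-0.0215, 0, 0.0505], "angular": [0, -25, 0]},
    {"xyz": [-0.0215, 0, 0.0505], "angular": [0, -25, 0]},
  ],
)

```text
clock: 13.8
position: [0.6352, 0.1302, 0.1755]
ee_rot: [0.076, 0.884, -0.04, 0.46]
ft_force: [-0.6, -0.7, -1.3]
grip_width: 0.211
grasp_force: 59.0
```

```bash
python3 - <<'E'
from h import *
st();eyecheck();hang_all()
E
```

```text
{'clock': np.float64(13.8), 'position': array([0.6352, 0.1302, 0.1755]), 'ee_rot': array([ 0.0756,  0.8836, -0.0396,  0.4604]), 'ft_force': array([-0.6426, -0.6999, -1.3499]), 'grip_width': np.float64(0.2109), 'grasp_force': np.float64(59.0078), 'joint_pos': array([ 0.4618,  0.0867, -1.0838,  2.2241,  1.5125,  0.6769, -0.381 ])}
eye in sheeter rel tip: SX 0.0153 SY 0.0011 Z -0.0274; rel bend SX -0.0027 Z 0.0038
A xyz [-0.0148 -0.0008 -0.1416] ang [ 0.08 25.04  0.12]
P1 xyz [-0.0193 -0.0009 -0.0898] ang [ 0.08 25.04  0.12]
P2 xyz [ 0.0036 -0.001  -0.0409] ang [ 0.08 25.04  0.12]
P3 xyz [-0.0006 -0.001   0.0004] ang [0.1  0.04 0.1 ]
P4 xyz [-0.011  -0.0011  0.0299] ang [  0.11 -19.96   0.08]
```

Emit:
carry_out(
  motion=[
    {"xyz": [-0.003, -0.001, 0.007], "angular": [0, -5, 0]},
    {"xyz": [-0.006, -0.001, 0.015], "angular": [0, -10, 0]},
    {"xyz": [-0.009, -0.001, 0.0225], "angular": [0, -15, 0]},
    {"xyz": [-0.011, -0.001, 0.03], "angular": [0, -20, 0]},
    {"xyz": [-0.011, -0.001, 0.03], "angular": [0, -20, 0]},
    {"xyz": [-0.011, -0.001, 0.03], "angular": [0, -20, 0]},
    {"xyz": [-0.011, -0.001, 0.03], "angular": [0, -20, 0]},
  ],
)

```text
clock: 14.5
position: [0.6669, 0.1227, 0.1698]
ee_rot: [0.069, 0.79, -0.053, 0.606]
ft_force: [0.2, 0.2, -0.6]
grip_width: 0.212
grasp_force: 59.1
```

```bash
python3 - <<'E'
from h import *
st();eyecheck();hang(BEND-.004*Z,75,'P4')
E
```

```text
{'clock': np.float64(14.5), 'position': array([0.6669, 0.1227, 0.1698]), 'ee_rot': array([ 0.0694,  0.7905, -0.0534,  0.6062]), 'ft_force': array([ 0.155 ,  0.217 , -0.5781]), 'grip_width': np.float64(0.2123), 'grasp_force': np.float64(59.0722), 'joint_pos': array([ 0.2592,  0.4361, -0.9631,  2.322 ,  2.2001,  1.2226, -0.8914])}
eye in sheeter rel tip: SX 0.0197 SY -0.0008 Z -0.0328; rel bend SX 0.0017 Z -0.0016
P4 xyz [ 0.0028  0.0009 -0.001 ] ang [-0.11 -0.03 -0.01]
```

Emit:
carry_out(
  motion=[
    {"xyz": [0.003, 0.0005, 0], "angular": [0, 0, 0]},
    {"xyz": [0.006, 0.0005, 0], "angular": [0, 0, 0]},
    {"xyz": [0.007, 0.0005, 0], "angular": [0, 0, 0]},
    {"xyz": [0.007, 0.0005, 0], "angular": [0, 0, 0]},
  ],
)

```text
clock: 14.9
position: [0.6657, 0.1238, 0.1639]
ee_rot: [0.069, 0.789, -0.053, 0.608]
ft_force: [2.0, -0.8, 6.7]
grip_width: 0.21
grasp_force: 59.0
```

```bash
python3 - <<'E'
from h import *
st();eyecheck()
for n in('scene','side'):
    c=shot(n,n+'10');print(proj(c,TIP),proj(c,BEND))
a=cv2.resize(load('scene10')['img'][165:265,190:320,::-1],None,fx=3.07,fy=4,interpolation=cv2.INTER_CUBIC)
b=cv2.resize(load('side10')['img'][110:210,250:380,::-1],None,fx=3.07,fy=4,interpolation=cv2.INTER_CUBIC)
cv2.imwrite('pics/c10.png',np.hstack([a,b]))
E
```

```text
{'clock': np.float64(14.9), 'position': array([0.6657, 0.1238, 0.1639]), 'ee_rot': array([ 0.0694,  0.7889, -0.0528,  0.6083]), 'ft_force': array([ 2.0451, -0.7589,  6.7309]), 'grip_width': np.float64(0.2104), 'grasp_force': np.float64(59.0411), 'joint_pos': array([ 0.2468,  0.46  , -0.9544,  2.3248,  2.2179,  1.2488, -0.9035])}
eye in sheeter rel tip: SX 0.0180 SY -0.0000 Z -0.0388; rel bend SX 0.0000 Z -0.0076
[239.4127 204.1619] [238.2228 214.6445]
[302.9374 151.1626] [310.4414 161.5746]
```

View pics/c10.png

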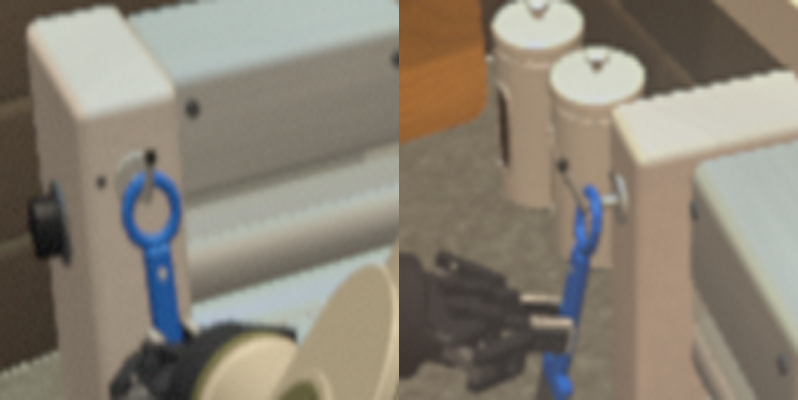

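The picture shows the ring on the hook: in scene the hook bar passes through the ring at about (150,185), and in side the ring sits at the bend (590,205). 6.7 N of lift shows the weight is resting there. Releasing.

Emit:
carry_out(
  motion=[
    {"xyz": [-0.001, 0, 0], "angular": [0, 0, 0]},
    {"xyz": [-0.001, 0, 0], "angular": [0, 0, 0]},
    {"xyz": [-0.001, 0, 0], "angular": [0, 0, 0]},
    {"xyz": [-0.001, 0, 0], "angular": [0, 0, 0]},
    {"xyz": [-0.001, 0, -0.006], "angular": [0, 0, 0]},
    {"xyz": [-0.001, 0, -0.016], "angular": [0, 0, 0]},
    {"xyz": [-0.001, 0, -0.026], "angular": [0, 0, 0]},
    {"xyz": [-0.001, 0, -0.03], "angular": [0, 0, 0]},
  ],
  hand=0.6,
)

```text
clock: 15.8
position: [0.6352, 0.1298, 0.1704]
ee_rot: [0.068, 0.79, -0.052, 0.607]
ft_force: [0.7, -0.4, -0.5]
grip_width: 0.598
grasp_force: 0.0
```

```bash
python3 - <<'E'
from h import *
st()
E
```

```text
{'clock': np.float64(15.8), 'position': array([0.6352, 0.1298, 0.1704]), 'ee_rot': array([ 0.0681,  0.7903, -0.0521,  0.6066]), 'ft_force': array([ 0.6898, -0.4256, -0.54  ]), 'grip_width': np.float64(0.5983), 'grasp_force': np.float64(0.0), 'joint_pos': array([ 0.2455,  0.4017, -1.009 ,  2.3758,  2.1475,  1.2592, -0.9148])}
```

```bash
python3 - <<'E'
from h import *
hang(TIP+.06*A-.04*SX,30,'A')
E
```

```text
A xyz [-0.0646 -0.0004 -0.139 ] ang [ 0.09 45.02  0.05]
```

Emit:
carry_out(
  motion=[
    {"xyz": [-0.006, 0, -0.02], "angular": [0, 4, 0]},
    {"xyz": [-0.014, 0, -0.04], "angular": [0, 11, 0]},
    {"xyz": [-0.026, 0, -0.065], "angular": [0, 18, 0]},
    {"xyz": [-0.04, 0, -0.09], "angular": [0, 26, 0]},
    {"xyz": [-0.052, 0, -0.115], "angular": [0, 34, 0]},
    {"xyz": [-0.0646, 0, -0.139], "angular": [0, 42, 0]},
    {"xyz": [-0.0646, 0, -0.139], "angular": [0, 45, 0]},
    {"xyz": [-0.0646, 0, -0.139], "angular": [0, 45, 0]},
    {"xyz": [-0.0646, 0, -0.139], "angular": [0, 45, 0]},
    {"xyz": [-0.0646, 0, -0.139], "angular": [0, 45, 0]},
  ],
)

```text
clock: 16.8
position: [0.5208, 0.153, 0.2734]
ee_rot: [0.081, 0.962, -0.019, 0.259]
ft_force: [0.8, 0.5, 0.3]
grip_width: 0.601
grasp_force: 0.0
```

```bash
python3 - <<'E'
from h import *
st()
for n in('scene','side'):
    c=shot(n,n+'11');m=cv2.inRange(cv2.cvtColor(c['img'],cv2.COLOR_RGB2HSV),(100,130,60),(125,255,255))
    print(n,'bend',proj(c,BEND),'hang eye',proj(c,BEND-.0095*Z),'origin',proj(c,BEND-.0845*Z),'T',proj(c,BEND-.12*Z))
    cs,h=cv2.findContours(m,cv2.RETR_CCOMP,cv2.CHAIN_APPROX_NONE)
    for k,hh in zip(cs,h[0]):
        if len(k)>12: print('  hole' if hh[3]>=0 else '  blob',np.round(cv2.fitEllipse(k)[0],1),cv2.boundingRect(k))
# knob pregrasp options
hd=np.array([.5977,-.1664,.1828]) # head-out top
for y in(60,75,90): plan(hd+.05*N,frame(-N,yawv(y)),y)
E
```

```text
{'clock': np.float64(16.8), 'position': array([0.5208, 0.153 , 0.2734]), 'ee_rot': array([ 0.0814,  0.9623, -0.0186,  0.2588]), 'ft_force': array([0.7936, 0.4937, 0.3267]), 'grip_width': np.float64(0.6008), 'grasp_force': np.float64(0.0), 'joint_pos': array([ 0.1486, -0.2395, -0.6425,  1.9683,  0.212 ,  0.9555,  0.8048])}
scene bend [238.2228 214.6445] hang eye [238.6375 218.6785] origin [241.7885 249.3296] T [243.2079 263.1364]
  blob [133.5 280.9] (123, 278, 21, 6)
  blob [159.9 280.4] (156, 277, 8, 7)
  blob [232.1 239.7] (229, 211, 22, 55)
side bend [310.4414 161.5746] hang eye [310.506  165.0369] origin [310.9961 191.2903] T [311.2163 203.085 ]
  blob [315.8 203.4] (314, 201, 5, 6)
  blob [313.8 163.8] (312, 157, 5, 14)
60 xyz [-0.0736 -0.2974  0.0899] ang [  4.83   3.33 108.11]
75 xyz [-0.0736 -0.2974  0.0899] ang [ 4.24  3.74 94.4 ]
90 xyz [-0.0736 -0.2974  0.0899] ang [ 3.65  4.09 80.8 ]
```

The scraper hangs: the blue blob in scene spans (229–251, 211–266), running from the bend (238,215) down to the predicted T at 263. Now to the stop for the turn.

Emit:
carry_out(
  motion=[
    {"xyz": [-0.01, -0.05, 0.0], "angular": [0.4, 0.3, 8]},
    {"xyz": [-0.02, -0.1, 0.02], "angular": [4.2, 3.7, 94.4]},
    {"xyz": [-0.035, -0.15, 0.04], "angular": [4.2, 3.7, 94.4]},
    {"xyz": [-0.05, -0.2, 0.05], "angular": [4.2, 3.7, 94.4]},
    {"xyz": [-0.06, -0.25, 0.07], "angular": [4.2, 3.7, 94.4]},
    {"xyz": [-0.0736, -0.297, 0.09], "angular": [4.2, 3.7, 94.4]},
    {"xyz": [-0.0736, -0.297, 0.09], "angular": [4.2, 3.7, 94.4]},
    {"xyz": [-0.0736, -0.297, 0.09], "angular": [4.2, 3.7, 94.4]},
    {"xyz": [-0.0736, -0.297, 0.09], "angular": [4.2, 3.7, 94.4]},
    {"xyz": [-0.0736, -0.297, 0.09], "angular": [4.2, 3.7, 94.4]},
    {"xyz": [-0.0736, -0.297, 0.09], "angular": [4.2, 3.7, 94.4]},
    {"xyz": [-0.0736, -0.297, 0.09], "angular": [4.2, 3.7, 94.4]},
  ],
  hand=0.68,
)

```text
clock: 18.1
position: [0.5755, -0.1614, 0.2256]
ee_rot: [0.773, 0.597, 0.144, 0.16]
ft_force: [0.3, 0.2, 1.0]
grip_width: 0.681
grasp_force: 0.0
```

Emit:
carry_out(
  motion=[
    {"xyz": [0, 0, 0], "angular": [0, 0, 0]},
    {"xyz": [0, 0, 0], "angular": [0, 0, 0]},
  ],
)

```text
clock: 18.3
position: [0.5761, -0.1616, 0.2265]
ee_rot: [0.77, 0.6, 0.145, 0.161]
ft_force: [0.1, -0.5, 0.3]
grip_width: 0.687
grasp_force: 0.0
```

```bash
cat > k.py <<'E'
from h import *
import sys
st();hd=np.array([.597,-.167,.1828]);o=get_obs();Rc=R.from_quat(o['ee_rot']).as_matrix()
plan(hd+.05*N,frame(-N,yawv(75)),'pre');d=o['position']-hd;print('depth',d@N,'lat in tool',Rc.T@(d-N*(d@N)))
w=shot('wrist',sys.argv[1]);h=cv2.cvtColor(w['img'],cv2.COLOR_RGB2HSV)
m=cv2.inRange(h,(0,150,90),(8,255,255));n,l,s_,ce=cv2.connectedComponentsWithStats(m)
for i in range(1,n):
    if s_[i][4]>300: print('red',ce[i],s_[i])
m=cv2.inRange(h,(25,120,90),(33,255,255));n,l,s_,ce=cv2.connectedComponentsWithStats(m);i=1+np.argmax(s_[1:,4]);print('yellow',s_[i])
lat=hd-.008*N; print('pred latched top px',proj(w,lat),'base disc centre px',proj(w,hd-.035*N))
E
python3 k.py w12
```

```text
{'clock': np.float64(18.3), 'position': array([ 0.5761, -0.1616,  0.2265]), 'ee_rot': array([0.7705, 0.5996, 0.1445, 0.161 ]), 'ft_force': array([ 0.069 , -0.4796,  0.3245]), 'grip_width': np.float64(0.6867), 'grasp_force': np.float64(0.0), 'joint_pos': array([ 0.479 , -0.0594, -0.2626,  1.9155, -0.0406,  0.848 , -0.0146])}
pre xyz [-0.0016  0.0012 -0.0013] ang [-0.01  0.11  0.34]
depth 0.04874084993457282 lat in tool [ 0.0016 -0.0012 -0.    ]
red [319.708  244.8307] [ 296  219   55   51 1370]
yellow [ 281  194   83   80 1869]
pred latched top px [323.0971 244.2003] base disc centre px [322.9817 234.0598]
```

The yellow disc centre (322.5,234) and head box centre (323.5,244.5) match the predictions within 1 px. Descending around the head.

Emit:
carry_out(
  motion=[
    {"xyz": [-0.0016, 0.0012, 0.04], "angular": [0, 0, 0]},
    {"xyz": [-0.0016, 0.0012, 0.07], "angular": [0, 0, 0]},
    {"xyz": [-0.0016, 0.0012, 0.09], "angular": [0, 0, 0]},
    {"xyz": [-0.0016, 0.0012, 0.1], "angular": [0, 0, 0]},
    {"xyz": [-0.0016, 0.0012, 0.107], "angular": [0, 0, 0]},
    {"xyz": [-0.0016, 0.0012, 0.11], "angular": [0, 0, 0]},
    {"xyz": [-0.0016, 0.0012, 0.11], "angular": [0, 0, 0]},
  ],
)

```text
clock: 19.05
position: [0.6232, -0.172, 0.1284]
ee_rot: [0.771, 0.598, 0.145, 0.161]
ft_force: [0.4, -0.3, 1.1]
grip_width: 0.68
grasp_force: 0.0
```

```bash
python3 k.py w13
```

```text
{'clock': np.float64(19.05), 'position': array([ 0.6232, -0.172 ,  0.1284]), 'ee_rot': array([0.7713, 0.5983, 0.1453, 0.161 ]), 'ft_force': array([ 0.4027, -0.2938,  1.061 ]), 'grip_width': np.float64(0.6797), 'grasp_force': np.float64(0.0), 'joint_pos': array([ 0.4561,  0.1381, -0.267 ,  1.9321,  0.0447,  0.6393, -0.0817])}
pre xyz [ 0.0002 -0.0011 -0.1105] ang [0.06 0.08 0.15]
depth -0.060529048044527786 lat in tool [-0.0003  0.0012  0.    ]
red [317.5356 316.3647] [ 266  272  102   91 6005]
yellow [ 248  227  140  117 5954]
pred latched top px [318.1967 319.7481] base disc centre px [318.7163 291.0782]
```

Well centred and free. I close gently, then turn clockwise (+ about tool z).

Emit:
carry_out(
  motion=[
    {"xyz": [0, 0, 0], "angular": [0, 0, 0]},
    {"xyz": [0, 0, 0], "angular": [0, 0, 0]},
    {"xyz": [0, 0, 0], "angular": [0, 0, 0]},
    {"xyz": [0, 0, 0], "angular": [0, 0, 0]},
  ],
  hand=0,
  grip_force=40,
)

```text
clock: 19.5
position: [0.6218, -0.1718, 0.1276]
ee_rot: [0.772, 0.598, 0.145, 0.16]
ft_force: [-6.0, 1.3, 0.7]
grip_width: 0.46
grasp_force: 39.8
```

Emit:
carry_out(
  motion=[
    {"xyz": [0, 0, 0], "angular": [0, 0, 8]},
    {"xyz": [0, 0, 0], "angular": [0, 0, 16]},
    {"xyz": [0, 0, 0], "angular": [0, 0, 24]},
    {"xyz": [0, 0, 0], "angular": [0, 0, 32]},
    {"xyz": [0, 0, 0], "angular": [0, 0, 40]},
    {"xyz": [0, 0, 0], "angular": [0, 0, 47]},
    {"xyz": [0, 0, 0], "angular": [0, 0, 50]},
    {"xyz": [0, 0, 0], "angular": [0, 0, 50]},
  ],
)

```text
clock: 20.3
position: [0.621, -0.1713, 0.1268]
ee_rot: [0.953, 0.215, 0.198, 0.083]
ft_force: [-7.6, 4.1, 0.1]
grip_width: 0.463
grasp_force: 39.8
```

```bash
python3 - <<'E'
from h import *
st();o=get_obs();print(o['torque'])
E
```

```text
{'clock': np.float64(20.3), 'position': array([ 0.621 , -0.1713,  0.1268]), 'ee_rot': array([0.9526, 0.2155, 0.1978, 0.0833]), 'ft_force': array([-7.5643,  4.069 ,  0.1481]), 'grip_width': np.float64(0.4629), 'grasp_force': np.float64(39.78), 'joint_pos': array([ 0.3752,  0.1322, -0.1808,  1.9387,  0.0221,  0.6403, -0.9396])}
[0.4404 1.9335 0.1153]
```

Emit:
carry_out(
  motion=[
    {"xyz": [0, 0, -0.004], "angular": [0, 0, 50]},
    {"xyz": [0, 0, -0.008], "angular": [0, 0, 50]},
  ],
)

```text
clock: 20.5
position: [0.6175, -0.1704, 0.1338]
ee_rot: [0.974, 0.069, 0.208, 0.052]
ft_force: [-6.6, 4.5, -1.7]
grip_width: 0.461
grasp_force: 40.0
```

Emit:
carry_out(
  motion=[
    {"xyz": [0, 0, 0], "angular": [0, 0, 0]},
    {"xyz": [0, 0, 0], "angular": [0, 0, 0]},
    {"xyz": [0, 0, 0], "angular": [0, 0, 0]},
    {"xyz": [0, 0, -0.03], "angular": [0, 0, 0]},
    {"xyz": [0, 0, -0.07], "angular": [0, 0, 0]},
    {"xyz": [0, 0, -0.11], "angular": [0, 0, 0]},
    {"xyz": [0, 0, -0.11], "angular": [0, 0, 0]},
    {"xyz": [0, 0, -0.11], "angular": [0, 0, 0]},
  ],
  hand=0.68,
)

```text
clock: 21.3
position: [0.5742, -0.1636, 0.2362]
ee_rot: [0.973, 0.072, 0.211, 0.054]
ft_force: [0.2, -0.4, -0.9]
grip_width: 0.681
grasp_force: 0.0
```

```bash
cat > chk.py <<'E'
from h import *
st();w=shot('wrist','w14');s=shot('side','s14');c=shot('scene','sc14')
for n in('side0','s3','s14'):
    h=cv2.cvtColor(load(n)['img'],cv2.COLOR_RGB2HSV);m=cv2.inRange(h,(0,150,90),(8,255,255))[240:290,335:385];y,x=np.nonzero(m);print(n,x.mean()+335,y.mean()+240,len(x))
for n in('scene0','sc14'):
    h=cv2.cvtColor(load(n)['img'],cv2.COLOR_RGB2HSV);m=cv2.inRange(h,(0,150,90),(8,255,255))[200:240,345:372];y,x=np.nonzero(m);print(n,x.mean()+345,y.mean()+200,len(x))
hd=np.array([.597,-.167,.1828]);print('pred out',proj(w,hd),'latched',proj(w,hd-.008*N))
m=cv2.inRange(cv2.cvtColor(w['img'],cv2.COLOR_RGB2HSV),(0,150,90),(8,255,255));n,l,s_,ce=cv2.connectedComponentsWithStats(m);i=1+np.argmax(s_[1:,4]);print(ce[i],s_[i])
m=cv2.inRange(cv2.cvtColor(c['img'],cv2.COLOR_RGB2HSV),(100,130,60),(125,255,255));cs,_=cv2.findContours(m[:,180:],cv2.RETR_EXTERNAL,2)
print('blue scene',[cv2.boundingRect(k) for k in cs if len(k)>12])
# small items unmoved: image difference
d=cv2.absdiff(load('scene0')['img'],c['img']).max(2);print('diff items scene',(d[215:280,375:460]>50).sum())
d=cv2.absdiff(load('side0')['img'],s['img']).max(2);print('diff items side',(d[340:425,395:475]>50).sum(),(d[380:425,335:375]>50).sum())
E
python3 chk.py
```

```text
{'clock': np.float64(21.3), 'position': array([ 0.5742, -0.1636,  0.2362]), 'ee_rot': array([0.9733, 0.0718, 0.211 , 0.0542]), 'ft_force': array([ 0.1505, -0.3901, -0.8957]), 'grip_width': np.float64(0.6806), 'grasp_force': np.float64(0.0), 'joint_pos': array([ 0.3699, -0.075 , -0.1521,  1.9116, -0.036 ,  0.8655, -1.1905])}
side0 354.965 262.46 200
s3 356.37158469945354 264.74863387978144 183
s14 355.0761421319797 262.4517766497462 197
scene0 358.92063492063494 219.3968253968254 126
sc14 358.98425196850394 219.30708661417322 127
pred out [320.0831 243.9752] latched [320.1053 240.8132]
[318.2418 245.8353] [ 292  218   54   53 1530]
blue scene [(49, 209, 23, 58)]
diff items scene 0
diff items side 0 0
```

The stop is out again: side centroid (355.1,262.5) matches the start (355.0,262.5), and the small items show no change. One more check that the scraper is at rest.

Emit:
carry_out(
  motion=[
    {"xyz": [0, 0, -0.03], "angular": [0, 0, 0]},
    {"xyz": [0, 0, -0.05], "angular": [0, 0, 0]},
    {"xyz": [0, 0, -0.05], "angular": [0, 0, 0]},
    {"xyz": [0, 0, -0.05], "angular": [0, 0, 0]},
    {"xyz": [0, 0, -0.05], "angular": [0, 0, 0]},
    {"xyz": [0, 0, -0.05], "angular": [0, 0, 0]},
  ],
)

```text
clock: 22.05
position: [0.5528, -0.1594, 0.2786]
ee_rot: [0.974, 0.071, 0.209, 0.053]
ft_force: [-0.6, -0.4, -0.0]
grip_width: 0.679
grasp_force: 0.0
```

```bash
python3 - <<'E'
from h import *
for i in range(3):
    for n in('scene','side'):
        c=camera(n);m=cv2.inRange(cv2.cvtColor(c['img'],cv2.COLOR_RGB2HSV),(100,130,60),(125,255,255))
        cs,_=cv2.findContours(m[:330,180:],cv2.RETR_EXTERNAL,2);print(n,[cv2.boundingRect(k) for k in cs if len(k)>8],end=' ')
        if n=='scene': print('eye',proj(c,BEND-.0095*Z)-[180,0],'T',proj(c,BEND-.125*Z)-[180,0])
    print(get_obs()['clock'])
E
```

```text
scene [(49, 209, 23, 58)] eye [ 58.6375 218.6785] T [ 63.4043 265.0467]
side [] 22.15
scene [(49, 209, 23, 58)] eye [ 58.6375 218.6785] T [ 63.4043 265.0467]
side [] 22.25
scene [(49, 209, 23, 58)] eye [ 58.6375 218.6785] T [ 63.4043 265.0467]
side [] 22.35
```

The scraper hangs still on the hook. Handing in.

```bash
python3 -c "
from workcell import *
print(hand_in())"
```

```text
the job is handed in; nothing more can be done
None
```

The job is handed in at about 22 s: stop pressed and latched, scraper hung by its eye and at rest on the hook, stop turned and sprung out again, and the egg cup, tin and shaker unmoved in the camera check; the judge's verdict was not shown.

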